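Check the lever stops on two vial crimpers

TASK

Before the day's vials are capped, check both crimpers, first the one with the wide head, then the one with the narrow head: with the backs of the fingers press its hand lever in from the outside, gently, until it comes up firmly against its stop short of the bar, keep it there for a full second, then let it spring all the way back. Do not grip the lever or reach in between it and the bar, do not touch the bar, and leave the vials and everything else as they stand.

Things in the scene. Friction and masses are not known exactly. Their poses are not given: they have to be found in the camera images.
- wide: The wide-headed bench crimper, bolted down: grey base plate 130 x 100 x 12 mm, steel jaw head 60 mm in diameter over its origin (on the bench), 142 mm high in all. Two level handles, 100 mm above the bench, point along its own -x: the fixed bar and, splayed out on the bar's +y side, the lever. The narrow crimper differs only in head size.
- wide_bar: Fixed straight bar of the wide crimper, steel with a black rubber sleeve on its end, 14 mm thick, 20 mm high, centre line 14 mm to the -y side of the crimper's origin, ending 180 mm from it along -x. Same frame as the crimper. Not to be touched.
- wide_lever (a joint): Angle of the wide hand lever: 0 at rest, 0.55 rad away from the bar; it grows as the lever is pressed towards the bar, counterclockwise seen from above. A spring returns it to 0. It meets its stop at 0.25 to 0.41 rad, depending on where the stop is set, always short of the bar.
- wide_lever_hinge (a point): Centre of the wide lever's vertical hinge, 100 mm above the bench, 35 mm from the crimper's origin along its -x. Axes turn with the lever: it reaches 158 mm from here along own -x; its outer face looks along own +y; pressed in, it moves along own -y.
- wide_press (a point): Where to press: on the outer face of the wide lever, 120 mm from the hinge, mid-height (100 mm above the bench). Turns with the lever; own +y points straight out of the face, away from the bar. The spring alone pushes back with 1 to 3 N here; on the stop the resistance rises sharply. 5 to 12 N seats it; over 40 N is too rough.
- wide_blade: The aluminium blade of the wide lever, 150 mm long, 10 mm thick (12.5 mm with the strip on its inner face), 22 mm high. Origin on the hinge, axes as the hinge point.
- wide_liner: Grey plastic strip on the inner face (towards the bar) of the wide lever, which the stop pin strikes. Fingers must not touch it. Origin and axes as the hinge point.
- wide_stop: Stop: dark steel block 16 x 20 x 26 mm clamped on the wide bar, with a pin 8 mm thick towards the lever, its tip 20 mm from the block's centre along own +y. Origin at the block's centre, on the bar's centre line, 80 to 115 mm from the crimper's origin along its -x (set differently each time).
- narrow: The narrow-headed bench crimper, bolted down: grey base plate 130 x 100 x 12 mm, steel jaw head 26 mm in diameter over its origin (on the bench), 142 mm high in all. Two level handles, 100 mm above the bench, point along its own -x: the fixed bar and, splayed out on the bar's +y side, the lever. The wide crimper differs only in head size.
- narrow_bar: Fixed straight bar of the narrow crimper, steel with a black rubber sleeve on its end, 14 mm thick, 20 mm high, centre line 14 mm to the -y side of the crimper's origin, ending 180 mm from it along -x. Same frame as the crimper. Not to be touched.
- narrow_lever (a joint): Angle of the narrow hand lever: 0 at rest, 0.55 rad away from the bar; it grows as the lever is pressed towards the bar, counterclockwise seen from above. A spring returns it to 0. It meets its stop at 0.25 to 0.41 rad, depending on where the stop is set, always short of the bar.
- narrow_lever_hinge (a point): Centre of the narrow lever's vertical hinge, 100 mm above the bench, 35 mm from the crimper's origin along its -x. Axes turn with the lever: it reaches 158 mm from here along own -x; its outer face looks along own +y; pressed in, it moves along own -y.
- narrow_press (a point): Where to press: on the outer face of the narrow lever, 120 mm from the hinge, mid-height (100 mm above the bench). Turns with the lever; own +y points straight out of the face, away from the bar. The spring alone pushes back with 1 to 3 N here; on the stop the resistance rises sharply. 5 to 12 N seats it; over 40 N is too rough.
- narrow_blade: The aluminium blade of the narrow lever, 150 mm long, 10 mm thick (12.5 mm with the strip on its inner face), 22 mm high. Origin on the hinge, axes as the hinge point.
- narrow_liner: Grey plastic strip on the inner face (towards the bar) of the narrow lever, which the stop pin strikes. Fingers must not touch it. Origin and axes as the hinge point.
- narrow_stop: Stop: dark steel block 16 x 20 x 26 mm clamped on the narrow bar, with a pin 8 mm thick towards the lever, its tip 20 mm from the block's centre along own +y. Origin at the block's centre, on the bar's centre line, 80 to 115 mm from the crimper's origin along its -x (set differently each time).
- vial_a: Glass vial with an aluminium cap, 22 mm diameter, 46 mm high, loose; origin under its centre. Stands under the wide crimper's head. Leave alone.
- vial_b: Glass vial with an aluminium cap, 22 mm diameter, 46 mm high, loose; origin under its centre. Stands under the narrow crimper's head. Leave alone.
- vial_c: Glass vial with an aluminium cap, 22 mm diameter, 46 mm high, loose; origin under its centre. Stands on the bench between the two crimpers' handles. Leave alone.
- vial_d: Glass vial with an aluminium cap, 22 mm diameter, 46 mm high, loose; origin under its centre. Stands on the bench between the two crimpers' heads. Leave alone.
- cap_jar: Closed jar of caps, 56 mm diameter, 60 mm high, loose; origin under its centre. Leave alone.
- beaker: Empty glass beaker, 66 mm diameter, 85 mm high, loose; origin under its centre. Leave alone.
- driver: Screwdriver 130 mm long lying flat between the crimpers, beyond the vials, loose. Leave alone.

How it is judged:
By the outcome, as a careful person would: the job done as asked, in the order asked, and still so for the second after the job is handed in, with the robot touching nothing.
It also fails if it takes over 64 s, if anything falls off the work surface, if the arm or the gripper's body presses on something with over 40 N, if the wrist force passes 120 N, or if a joint passes its speed limit or range.

ROBOT

A 6-joint arm with a two-finger parallel gripper is mounted at the origin on the work surface. World frame = base frame: x ahead of the robot, y to its left, z up, the work surface at z = 0. Lengths are in m, angles in rad, forces in N, time in s.
With the tool pointing down it reaches from about 0.2 to 0.875 m from the base axis. Payload 3.4 kg.
Tool frame: the origin (TCP) lies between the finger pads; the fingertips stand 8 mm ahead of it and the grasp point (between the pads) lies 11 mm behind it; y points along the fingers, z is the direction in which the jaws open and shut, and the axes are right-handed (so a half turn about y gives the same grasp; the last joint's range is limited). The gripper opens to 94 mm and grips with 3 to 60 N. Pads are 16 mm wide; open, the fingers measure 119 mm over their backs; the gripper's body (75 mm by 177 mm) begins 78 mm behind the grasp point.
Start: joints at [-1.312, 0.276, 1.505, -0, 1.361, -0.121], TCP at [0.213, -0.534, 0.213] pointing down, gripper open.
Joint ranges: [-2.89, 2.89], [-0.75, 2.08], [0.22, 2.7], [-1.18, 4.32], [0.11, 2.71], [-2.7, 2.7]. Speed limits (rad/s): [2.57, 2.57, 3.14, 3.14, 3.14, 3.14].

INTERFACE

Orientations are given as a rotation vector (axis times angle).
In Python, from workcell import ctrl gives the robot as it stands.
- The arm moves only by the tool apply_moves, never from a script. Its argument "steps" is a list of rows, each an object of numbers: "dx", "dy", "dz": the shift along the tool's x, y, z in m; "ax", "ay", "az": the turn, a rotation vector about the tool's x, y, z in rad; "fingers": the opening, from 0 (shut) to 1 (fully open). In form: [{"dx": .., "dy": .., "dz": .., "ax": .., "ay": .., "az": .., "fingers": ..}, ...]. A call has 1 to 5 rows; each row shifts and turns the pose as measured when the row begins, along the tool's axes as they then stand; what a row does not reach is not made up. A row lasts 1/12 s, in which the tool goes at most 41.7 mm and 7.16 degrees, less where a joint would pass 70% of its speed; a pose out of reach is approached as far as the arm can. A call is refused whole if a number of a shift passes 0.0417 or a number of a turn 0.125, either way. A call with a gripper value outside its range is refused whole. The fingers move at their own pace and stop on an object; the grip force is fixed at half the most. Time passes only in rows, so rows that do not move let the fingers close. It gives the time, the measured TCP pose, the force and the opening at its end, in the units of the state.
- ctrl.observe(): the state, without advancing time (a new reading comes with each control period).
- ctrl.snapshot(name): name is "side" or "top" or "wrist"; returns the picture (400x640x3 uint8, red, green, blue); there is no depth.
- ctrl.camera_model(name): a dict with "fx", "fy", "cx", "cy" (pixels), "k1" (the pictures are not rectified: a ray, as slopes to the right and down, at radius r is drawn at 1 + k1 r^2 times it, then the intrinsics apply), "pose" (4x4, takes a point from camera to world coordinates); the wrist camera has in their place "mount" (4x4, takes a point from camera to tool coordinates, whose origin is the TCP and whose axes are the tool frame's). Camera axes: x right, y down, z forward; pixel columns grow to the right and rows downward; lengths in m; the calibration is good to about 2 mm. A picture is of the moment at which its call begins: read the wrist's pose just before it. camera_model takes no time and is no camera call.
- ctrl.sign_off(): hands the job in, once; it reports no verdict.
Trained networks look in the newest picture that a camera, given by its name, has taken for a name from the list of things; names that differ only in an ending like _2 or _b are one class to them, and where a whole thing is asked for, a point or a joint stands for the part that bears it (a point fixed in the world has none). Each returns a list of dicts, best first, with "confidence" (0 to 1); they miss things now and then, are a little off and sometimes report something else, mostly with a low value. They report only what shows in the picture. A call takes as long as a camera call.
- ctrl.boxes_of(thing, camera): "box" ([left, top, right, bottom] in pixels, round what is visible of it).
- ctrl.silhouettes(thing, camera): "mask" (400x640 bool, what is visible of it) and "box" ([left, top, right, bottom] in pixels, round what is visible of it).
- ctrl.mark_of(thing, camera): "at" ([column, row] in pixels: a listed point, or the origin of a listed thing).
The state is a dict: "time_s": time; "qpos": joint angles; "qvel": joint speeds; "tau": joint torques, N m; "position": TCP position; "tcp_rot": TCP orientation; "ft_force": force on the tool from outside, world axes, zero at the start; "ft_torque": the same for the moment, N m; "gripper_width": finger opening in m.
Only numpy, scipy, OpenCV 4.12 (cv2) and the standard library are available. Lean on these libraries where they do the work, as an engineer would, in place of code of your own. Each camera call takes 0.05 s, during which the arm holds its last target.

## Working session

There is one attempt and no reset: what is moved stays moved. The work goes in short steps, Python scripts to look and compute and a tool call to move; the robot and the scene stay as the last step left them, time stands still between calls to the robot, and variables do not carry over. Pictures are saved under pics/ and viewed, and the job is handed in when it is done.

Besides the shell and the picture viewer there is one more tool, called after "Call:" as a command line: name --argument value ..., lists and objects as JSON in quotes. apply_moves: Moves the arm, as the interface text tells. Its arguments: {"type":"object","properties":{"steps":{"type":"array","items":{"type":"object","properties":{"dx":{"type":"number"},"dy":{"type":"number"},"dz":{"type":"number"},"ax":{"type":"number"},"ay":{"type":"number"},"az":{"type":"number"},"fingers":{"type":"number"}}}}},"required":["steps"]}

```bash
mkdir -p pics; ls; python3 - <<'E'
from workcell import ctrl
import cv2
s=ctrl.observe(); print({k:s[k] for k in ('time_s','position','tcp_rot','ft_force','gripper_width')})
for n in ("top","side"):
    im=ctrl.snapshot(n); cv2.imwrite(f"pics/{n}0.png",im[:,:,::-1])
    print(ctrl.camera_model(n))
print(ctrl.camera_model("wrist"))
for t in ("wide","narrow","wide_bar","narrow_bar","wide_lever_hinge","narrow_lever_hinge","wide_press","narrow_press","wide_stop","narrow_stop"):
    for n in ("top",):
        print(t,n,[(d['confidence'],d['at']) for d in ctrl.mark_of(t,n)][:3])
print(ctrl.observe()['time_s'])
E
```

```text
pics
{'time_s': 0.0, 'position': array([ 0.21300428, -0.53348668,  0.21260694]), 'tcp_rot': array([-0.3871791 ,  2.01554115, -2.0118275 ]), 'ft_force': array([0.07431659, 0.15838364, 0.79262469]), 'gripper_width': 0.09387477354259953}
{'fx': 427.93960521450697, 'fy': 427.93960521450697, 'cx': 316.4379154330252, 'cy': 203.77160737679444, 'k1': -0.032547433119490966, 'pose': array([[ 0.0168936 , -0.99793512,  0.0619686 ,  0.53048378],
       [-0.99979898, -0.01752951, -0.00973254, -0.02799091],
       [ 0.01079872, -0.06179173, -0.99803065,  1.02498888],
       [ 0.        ,  0.        ,  0.        ,  1.        ]])}
{'fx': 403.1396767320536, 'fy': 403.1396767320536, 'cx': 317.35071515770625, 'cy': 204.27700831325035, 'k1': -0.046578809074002664, 'pose': array([[-0.96902799, -0.17102435,  0.17814442,  0.45202628],
       [-0.24680374,  0.69559673, -0.67470964,  0.55110823],
       [-0.0085249 , -0.69777924, -0.71626215,  0.71375558],
       [ 0.        ,  0.        ,  0.        ,  1.        ]])}
{'fx': 300.73244860390724, 'fy': 300.73244860390724, 'cx': 319.0704527760585, 'cy': 200.13497980505463, 'k1': 0.0011027452014567179, 'mount': array([[-3.40468800e-04,  9.65215240e-01,  2.61456353e-01,
        -7.55532174e-02],
       [-6.26376717e-04, -2.61456523e-01,  9.65215051e-01,
        -1.72394891e-01],
       [ 9.99999746e-01,  1.64855438e-04,  6.93606142e-04,
         3.93697059e-04],
       [ 0.00000000e+00,  0.00000000e+00,  0.00000000e+00,
         1.00000000e+00]])}
wide top [(0.97, [207.1, 170.8])]
narrow top [(0.95, [393.0, 177.1])]
wide_bar top [(0.59, [206.1, 171.7])]
narrow_bar top []
wide_lever_hinge top [(0.93, [194.8, 179.7]), (0.18, [196.5, 180.7])]
narrow_lever_hinge top [(0.89, [402.1, 184.0]), (0.49, [393.2, 172.8])]
wide_press top [(0.75, [166.2, 228.2])]
narrow_press top [(0.75, [372.0, 234.1])]
wide_stop top [(0.43, [200.7, 213.3])]
narrow_stop top [(0.67, [203.2, 212.5]), (0.56, [412.2, 210.8])]
0.6
```

View pics/top0.png

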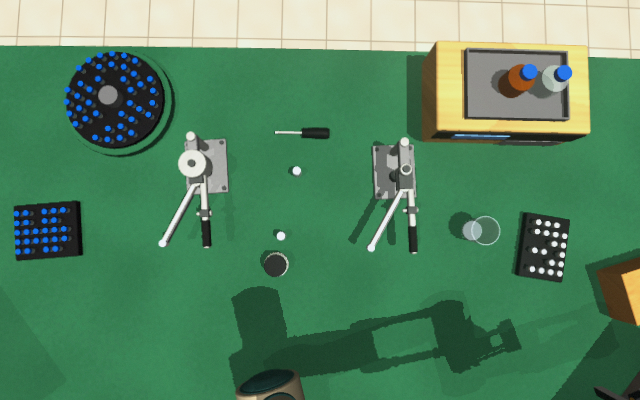

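View pics/side0.png

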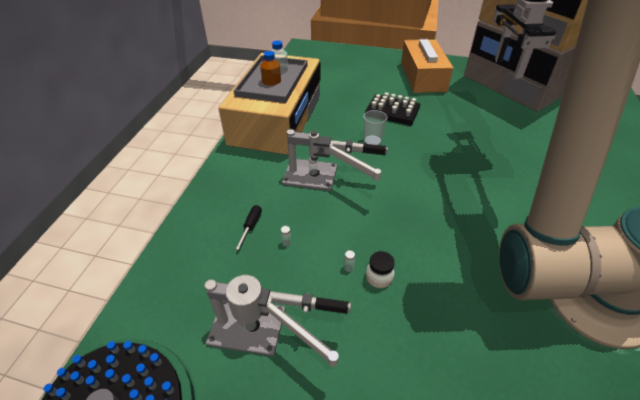

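```bash
cat > h.py <<'E'
import numpy as np, cv2
from workcell import ctrl
from scipy.spatial.transform import Rotation as R
def proj(P,n,T=None):
    m=ctrl.camera_model(n); T=m['pose'] if T is None else T
    P=np.atleast_2d(P); c=(P-T[:3,3])@T[:3,:3]
    s=c[:,:2]/c[:,2:]; r2=(s**2).sum(1,keepdims=True); s=s*(1+m['k1']*r2)
    return np.c_[m['fx']*s[:,0]+m['cx'],m['fy']*s[:,1]+m['cy']]
def back(uv,n,z,T=None):
    m=ctrl.camera_model(n); T=m['pose'] if T is None else T
    s0=np.array([(uv[0]-m['cx'])/m['fx'],(uv[1]-m['cy'])/m['fy']]); s=s0.copy()
    for _ in range(10): s=s0/(1+m['k1']*(s@s))
    d=T[:3,:3]@np.r_[s,1]; return T[:3,3]+d*(z-T[2,3])/d[2]
def wristT():
    s=ctrl.observe(); T=np.eye(4); T[:3,:3]=R.from_rotvec(s['tcp_rot']).as_matrix(); T[:3,3]=s['position']
    return T@ctrl.camera_model('wrist')['mount']
E
python3 - <<'E'
from h import *
for n,wb,nb in (("top",(150,120,230,260),(350,120,430,260)),("side",(190,260,370,370),(270,115,400,220))):
    im=cv2.imread(f"pics/{n}0.png")
    a=[cv2.resize(im[b[1]:b[3],b[0]:b[2]],None,fx=4,fy=4,interpolation=cv2.INTER_CUBIC) for b in (wb,nb)]
    if n=="top": cv2.imwrite("pics/z_top.png",np.hstack(a))
    else:
        cv2.imwrite("pics/z_s1.png",a[0]);cv2.imwrite("pics/z_s2.png",a[1])
for t in ("wide_blade","narrow_blade","wide_bar","narrow_bar","wide","narrow","wide_press","narrow_press"):
    for n in ("top","side"):
        r=ctrl.silhouettes(t,n)
        for d in r[:2]:
            y,x=np.nonzero(d['mask']); c,e,v=cv2.PCACompute2(np.c_[x,y].astype(float),None)
            print(t,n,d['confidence'],d['box'],c.round(1),e[0].round(3),len(x))
for t in ("wide","narrow","wide_lever_hinge","narrow_lever_hinge","wide_press","narrow_press","wide_stop","narrow_stop"):
    print(t,[(d['confidence'],d['at']) for d in ctrl.mark_of(t,"side")][:3])
print(ctrl.observe()['time_s'])
E
```

```text
wide_blade top 0.94 [162.3, 186.5, 197.8, 249.5] [[177.3 217.1]] [-0.458  0.889] 477
wide_blade side 0.57 [266.6, 305.4, 337.8, 368.4] [[304.9 335.3]] [0.769 0.639] 1026
narrow_blade top 0.56 [368.0, 190.0, 401.2, 251.6] [[385.2 219.4]] [-0.484  0.875] 427
narrow_blade side 0.71 [328.0, 148.2, 380.0, 180.9] [[354.5 162.6]] [0.876 0.482] 553
wide_bar top 0.91 [199.3, 173.5, 212.8, 247.4] [[205.  214.2]] [0.041 0.999] 538
wide_bar side 0.56 [270.1, 294.5, 352.1, 312.8] [[312.4 302.3]] [0.99  0.139] 751
wide_bar side 0.38 [265.9, 304.6, 340.6, 364.7] [[305.2 335.5]] [0.77  0.638] 917
narrow_bar top 0.68 [405.9, 187.4, 419.2, 255.5] [[411.8 223.5]] [0.051 0.999] 460
narrow_bar side 0.92 [330.9, 145.4, 390.2, 154.8] [[363.5 147.7]] [0.991 0.131] 401
wide top 0.97 [157.6, 130.7, 226.1, 245.3] [[200.2 179.9]] [-0.236  0.972] 3491
wide top 0.55 [195.4, 208.0, 216.5, 218.4] [[203.7 212.6]] [ 1.    -0.019] 110
wide side 0.57 [205.0, 276.3, 352.8, 365.0] [[261.  317.4]] [0.982 0.19 ] 6357
narrow top 0.93 [367.3, 137.8, 417.5, 251.4] [[395.  184.3]] [0.029 1.   ] 2998
narrow side 0.64 [281.3, 12
[... 309 characters left out ...]

narrow_press top 0.55 [364.7, 189.8, 404.6, 253.3] [[384.6 220.7]] [-0.473  0.881] 486
narrow_press side 0.7 [326.6, 150.1, 382.2, 181.2] [[355.1 162.7]] [0.876 0.483] 499
narrow_press side 0.26 [281.3, 225.8, 293.1, 246.9] [[285.6 235.7]] [0.127 0.992] 179
wide [(0.56, [252.4, 327.6]), (0.16, [287.4, 242.0])]
narrow []
wide_lever_hinge [(0.74, [265.1, 304.4]), (0.18, [381.0, 279.5])]
narrow_lever_hinge [(0.82, [329.3, 148.5])]
wide_press [(0.56, [313.6, 346.5]), (0.49, [264.3, 302.7])]
narrow_press [(0.76, [363.4, 172.8]), (0.6, [349.2, 265.6])]
wide_stop [(0.62, [263.2, 303.4]), (0.45, [306.9, 304.9]), (0.19, [313.5, 172.6])]
narrow_stop [(0.5, [251.7, 325.1]), (0.41, [348.4, 146.1])]
1.8
```

View pics/z_top.png

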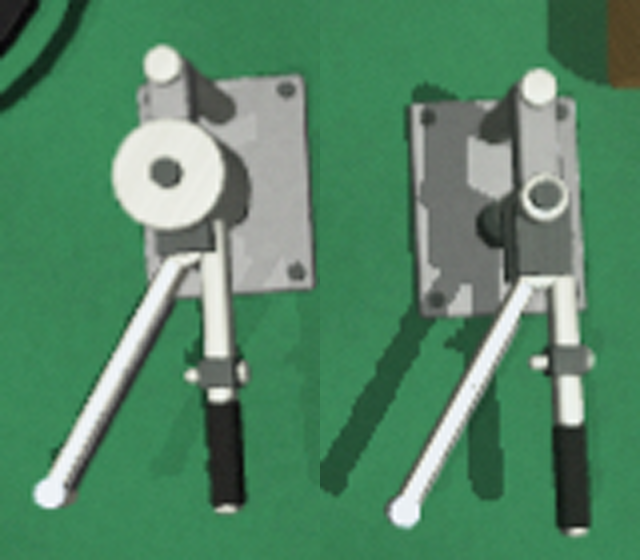

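View pics/z_s1.png

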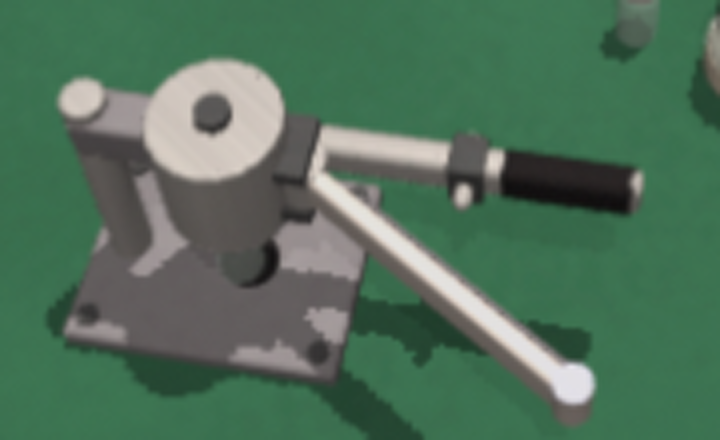

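View pics/z_s2.png

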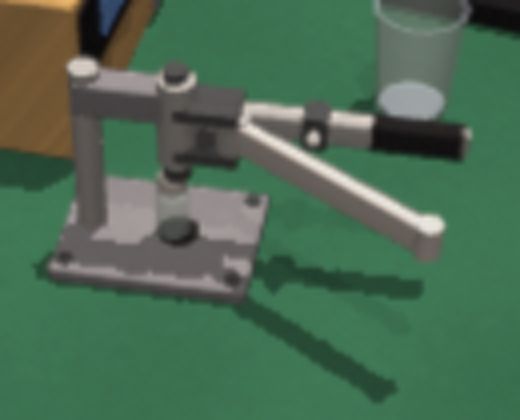

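```bash
cat > fit.py <<'E'
from h import *
from scipy.optimize import least_squares
Rz=lambda a:np.array([[np.cos(a),-np.sin(a),0],[np.sin(a),np.cos(a),0],[0,0,1]])
def cf(p,P): return Rz(p[2])@np.array(P)+np.r_[p[:2],0]
def lv(p,P,q=0): # lever frame point
    return cf(p,np.array([-.035,0,.1])+Rz(-.55+q)@np.array(P))
def feats(p): return [lv(p,[-.15,0,.011]),cf(p,[0,0,.142]),cf(p,[-.18,-.014,.11]),cf(p,[-.18,-.014,.1])]
obs={'wide':[('top',0,(162.5,243.5)),('top',1,(192,163.25)),('top',2,(207,246.75)),('side',0,(333.25,356)),('side',1,(243.25,288)),('side',3,(349.25,308.25))],
'narrow':[('top',0,(371,248)),('top',1,(405.75,169.5)),('top',2,(413.75,252.5)),('side',0,(377.5,171.75)),('side',1,(314,134.25)),('side',3,(386.5,150.75))]}
def fit(n,cams=('top','side')):
    o=[x for x in obs[n] if x[0] in cams]
    f=lambda p:np.concatenate([proj(feats(p)[i],c)[0]-uv for c,i,uv in o])
    y0=.25 if n=='wide' else -.23
    r=least_squares(f,[.62,y0,0]); return r.x,r.fun
if __name__=='__main__':
    for n in obs:
        for c in (('top',),('side',),('top','side')):
            p,f=fit(n,c); print(n,c,p.round(4),'tip',lv(p,[-.15,0,0]).round(4),f.reshape(-1,2).round(1).tolist())
E
python3 fit.py
```

```text
wide ('top',) [0.6669 0.2245 0.088 ] tip [0.4977 0.2882 0.1   ] [[0.6, -0.5], [-0.4, -0.8], [-0.1, 1.3]]
wide ('side',) [0.6673 0.2292 0.0906] tip [0.498  0.2925 0.1   ] [[-0.0, 0.0], [-1.0, -0.2], [1.0, -0.0]]
wide ('top', 'side') [0.6672 0.2272 0.089 ] tip [0.498  0.2908 0.1   ] [[-0.6, -0.6], [-1.7, -1.0], [-1.3, 1.1], [0.2, -1.0], [-0.5, -1.2], [1.3, -0.9]]
narrow ('top',) [ 0.6627 -0.2214  0.0679] tip [ 0.4949 -0.1542  0.1   ] [[-0.3, -0.0], [-0.1, -1.2], [0.4, 1.2]]
narrow ('side',) [ 0.6627 -0.2138  0.0831] tip [ 0.4938 -0.1492  0.1   ] [[0.5, -0.0], [-1.0, -0.7], [0.4, 0.5]]
narrow ('top', 'side') [ 0.6628 -0.2195  0.0719] tip [ 0.4947 -0.153   0.1   ] [[-0.8, 0.1], [-1.0, -1.3], [-0.1, 1.1], [0.4, -1.1], [-0.5, -2.0], [0.7, -0.5]]
```

```bash
cat > plan.py <<'E'
from fit import *
import sys
def state():
    s=ctrl.observe(); M=R.from_rotvec(s['tcp_rot']).as_matrix(); return s,M
def goal(n,q,gap,z,p=None,sign=None):
    """TCP target with finger back 'gap' off the lever face at lever angle q"""
    p=fit(n)[0] if p is None else p
    a=p[2]-.55+q; nrm=np.array([-np.sin(a),np.cos(a),0])
    P=lv(p,[-.12,.005,0],q)+nrm*(.0125+gap); P[2]=z
    return P,nrm
if __name__=='__main__':
    n=sys.argv[1];q=float(sys.argv[2]);gap=float(sys.argv[3]);z=float(sys.argv[4])
    s,M=state(); P,nrm=goal(n,q,gap,z)
    print('t',s['time_s'],'pos',s['position'].round(4),'F',s['ft_force'].round(2),'w',round(s['gripper_width'],4),'q6',s['qpos'].round(2))
    print('tool axes in world (cols x,y,z):\n',M.round(3))
    sg=np.sign(M[:,2]@nrm) 
    for g in (sg,-sg):
        zt=g*nrm; yt=np.array([0,0,-1.]); xt=np.cross(yt,zt)
        Rt=np.c_[xt,yt,zt]; print('z=%+d*nrm turn in tool axes'%g,R.from_matrix(M.T@Rt).as_rotvec().round(4))
    print('target',P.round(4),'nrm',nrm.round(3),'shift world',(P-s['position']).round(4),'tool',(M.T@(P-s['position'])).round(4))
E
python3 plan.py wide 0 0.04 0.2; python3 plan.py narrow 0 0.04 0.2
```

```text
t 1.8 pos [ 0.2132 -0.5341  0.2135] F [-0.57  1.2  -0.99] w 0.0941 q6 [-1.31  0.28  1.5   0.    1.36 -0.12]
tool axes in world (cols x,y,z):
 [[-0.929  0.     0.371]
 [-0.371 -0.    -0.929]
 [-0.    -1.     0.   ]]
z=-1*nrm turn in tool axes [-1.000e-04  8.408e-01 -0.000e+00]
z=+1*nrm turn in tool axes [-0.0000e+00 -2.3008e+00  1.0000e-04]
target [0.5505 0.329  0.2   ] nrm [0.445 0.896 0.   ] shift world [ 0.3373  0.863  -0.0135] tool [-0.6332  0.0134 -0.6765]
t 1.8 pos [ 0.2132 -0.5341  0.2135] F [-0.57  1.2  -0.99] w 0.0941 q6 [-1.31  0.28  1.5   0.    1.36 -0.12]
tool axes in world (cols x,y,z):
 [[-0.929  0.     0.371]
 [-0.371 -0.    -0.929]
 [-0.    -1.     0.   ]]
z=-1*nrm turn in tool axes [-1.000e-04  8.579e-01 -0.000e+00]
z=+1*nrm turn in tool axes [-0.0000e+00 -2.2837e+00  1.0000e-04]
target [ 0.5478 -0.1157  0.2   ] nrm [0.46  0.888 0.   ] shift world [ 0.3346  0.4183 -0.0135] tool [-0.4659  0.0135 -0.2644]
```

```bash
cat > rows.py <<'E'
from plan import *
# usage: rows.py name q gap z sign nrows step rot
n=sys.argv[1];q,gap,z,sg=map(float,sys.argv[2:6]);N=int(sys.argv[6]);st=float(sys.argv[7]);rt=float(sys.argv[8])
s,M=state(); P,nrm=goal(n,q,gap,z)
zt=sg*nrm; yt=np.array([0,0,-1.]); Rt=np.c_[np.cross(yt,zt),yt,zt]
x=s['position'].copy()
print('t',round(s['time_s'],2),'F',s['ft_force'].round(2),'w',round(s['gripper_width'],4),'q',s['qpos'].round(2),'left',(P-x).round(4),'along nrm',round(float((x-P)@nrm),4))
for i in range(N):
    d=P-x; k=min(1,st/np.linalg.norm(d)) if np.linalg.norm(d)>0 else 0
    w=R.from_matrix(M.T@Rt).as_rotvec(); kw=min(1,rt/max(1e-9,np.linalg.norm(w)))
    print('d',(M.T@d*k).round(4),'a',(w*kw).round(3)); x=x+d*k; M=M@R.from_rotvec(w*kw).as_matrix()
E
python3 rows.py wide 0 0.04 0.21 1 5 0.036 0.12
```

```text
t 1.8 F [-0.57  1.2  -0.99] w 0.0941 q [-1.31  0.28  1.5   0.    1.36 -0.12] left [ 0.3373  0.863  -0.0035] along nrm -0.923
d [-0.0246  0.0001 -0.0263] a [-0.   -0.12  0.  ]
d [-0.0276  0.0001 -0.0231] a [-0.   -0.12  0.  ]
d [-0.0301  0.0001 -0.0197] a [-0.   -0.12  0.  ]
d [-0.0323  0.0001 -0.0159] a [-0.   -0.12  0.  ]
d [-0.034   0.0001 -0.012 ] a [-0.   -0.12  0.  ]
```

Call:
apply_moves --steps '[{"dx": -0.0246, "dz": -0.0263, "ay": -0.12, "fingers": 0}, {"dx": -0.0276, "dz": -0.0231, "ay": -0.12, "fingers": 0}, {"dx": -0.03, "dz": -0.0197, "ay": -0.12, "fingers": 0}, {"dx": -0.0323, "dz": -0.016, "ay": -0.12, "fingers": 0}, {"dx": -0.034, "dz": -0.012, "ay": -0.12, "fingers": 0}]'

```text
$.steps[0]: bad value
```

```bash
python3 rows.py wide 0 0.04 0.21 1 5 0.038 0.12
```

```text
t 1.8 F [-0.57  1.2  -0.99] w 0.0941 q [-1.31  0.28  1.5   0.    1.36 -0.12] left [ 0.3373  0.863  -0.0035] along nrm -0.923
d [-0.026   0.0001 -0.0277] a [-0.   -0.12  0.  ]
d [-0.0291  0.0001 -0.0244] a [-0.   -0.12  0.  ]
d [-0.0318  0.0001 -0.0208] a [-0.   -0.12  0.  ]
d [-0.0341  0.0001 -0.0168] a [-0.   -0.12  0.  ]
d [-0.0358  0.0001 -0.0126] a [-0.   -0.12  0.  ]
```

Perhaps every key is needed.

Call:
apply_moves --steps '[{"dx": -0.026, "dy": 0, "dz": -0.0277, "ax": 0, "ay": -0.12, "az": 0, "fingers": 0}, {"dx": -0.029, "dy": 0, "dz": -0.0244, "ax": 0, "ay": -0.12, "az": 0, "fingers": 0}, {"dx": -0.032, "dy": 0, "dz": -0.021, "ax": 0, "ay": -0.12, "az": 0, "fingers": 0}, {"dx": -0.034, "dy": 0, "dz": -0.017, "ax": 0, "ay": -0.12, "az": 0, "fingers": 0}, {"dx": -0.036, "dy": 0, "dz": -0.0126, "ax": 0, "ay": -0.12, "az": 0, "fingers": 0}]'

```text
time_s: 2.22
position: [0.2809, -0.3592, 0.2111]
tcp_rot: [-0.882, 1.616, -1.624]
ft_force: [0.2, 0.2, 1.3]
gripper_width: 0.0642
```

```bash
python3 rows.py wide 0 0.04 0.21 1 5 0.04 0.12
```

```text
t 2.22 F [0.23 0.2  1.27] w 0.0642 q [-1.06  0.09  1.75 -0.    1.3  -0.48] left [ 0.2695  0.6881 -0.0011] along nrm -0.7362
d [-0.0392 -0.0001 -0.008 ] a [ 0.   -0.12  0.  ]
d [-0.0399 -0.0001 -0.0033] a [ 0.   -0.12  0.  ]
d [-0.04   -0.0001  0.0015] a [ 0.   -0.12  0.  ]
d [-0.0395 -0.0001  0.0063] a [ 0.   -0.12  0.  ]
d [-0.0385 -0.0001  0.011 ] a [ 0.   -0.12  0.  ]
```

Call:
apply_moves --steps '[{"dx": -0.039, "dy": 0, "dz": -0.008, "ax": 0, "ay": -0.12, "az": 0, "fingers": 0}, {"dx": -0.04, "dy": 0, "dz": -0.0033, "ax": 0, "ay": -0.12, "az": 0, "fingers": 0}, {"dx": -0.04, "dy": 0, "dz": 0.0015, "ax": 0, "ay": -0.12, "az": 0, "fingers": 0}, {"dx": -0.0395, "dy": 0, "dz": 0.006, "ax": 0, "ay": -0.12, "az": 0, "fingers": 0}, {"dx": -0.0385, "dy": 0, "dz": 0.011, "ax": 0, "ay": -0.12, "az": 0, "fingers": 0}]'

```text
time_s: 2.63
position: [0.3529, -0.1638, 0.2109]
tcp_rot: [-1.235, 1.167, -1.179]
ft_force: [1.2, 1.3, -0.1]
gripper_width: 0.0311
```

```bash
python3 rows.py wide 0 0.04 0.21 1 5 0.04 0.12
```

```text
t 2.63 F [ 1.18  1.3  -0.08] w 0.0311 q [-0.61 -0.01  1.86 -0.    1.29 -0.66] left [ 0.1976  0.4928 -0.0009] along nrm -0.5293
d [-0.0363 -0.0001  0.0167] a [ 0.    -0.12   0.001]
d [-0.0341 -0.0001  0.0209] a [ 0.    -0.12   0.001]
d [-0.0313 -0.0001  0.0249] a [ 0.    -0.12   0.001]
d [-0.0281 -0.      0.0284] a [ 0.    -0.12   0.001]
d [-0.0245 -0.      0.0316] a [ 0.    -0.12   0.001]
```

Call:
apply_moves --steps '[{"dx": -0.0363, "dy": 0, "dz": 0.0167, "ax": 0, "ay": -0.12, "az": 0, "fingers": 0}, {"dx": -0.034, "dy": 0, "dz": 0.021, "ax": 0, "ay": -0.12, "az": 0, "fingers": 0}, {"dx": -0.0313, "dy": 0, "dz": 0.025, "ax": 0, "ay": -0.12, "az": 0, "fingers": 0}, {"dx": -0.028, "dy": 0, "dz": 0.0284, "ax": 0, "ay": -0.12, "az": 0, "fingers": 0}, {"dx": -0.0245, "dy": 0, "dz": 0.0316, "ax": 0, "ay": -0.12, "az": 0, "fingers": 0}]'

```text
time_s: 3.05
position: [0.4265, 0.0314, 0.2119]
tcp_rot: [-1.46, 0.689, -0.709]
ft_force: [0.3, -1.1, -0.1]
gripper_width: 0.001
```

```bash
python3 rows.py wide 0 0.04 0.21 1 5 0.04 0.12
```

```text
t 3.05 F [ 0.26 -1.13 -0.06] w 0.001 q [-0.08  0.05  1.8  -0.01  1.29 -0.76] left [ 0.124   0.2976 -0.0019] along nrm -0.3217
d [-0.0192  0.      0.0351] a [ 0.    -0.12   0.004]
d [-0.0148  0.0001  0.0371] a [ 0.    -0.12   0.004]
d [-0.0103  0.0002  0.0387] a [ 0.    -0.12   0.004]
d [-0.0056  0.0002  0.0396] a [ 0.    -0.074  0.002]
d [-0.0026  0.0002  0.0399] a [-0.  0.  0.]
```

Call:
apply_moves --steps '[{"dx": -0.019, "dy": 0, "dz": 0.035, "ax": 0, "ay": -0.12, "az": 0.004, "fingers": 0}, {"dx": -0.015, "dy": 0, "dz": 0.037, "ax": 0, "ay": -0.12, "az": 0.004, "fingers": 0}, {"dx": -0.0103, "dy": 0, "dz": 0.0387, "ax": 0, "ay": -0.12, "az": 0.004, "fingers": 0}, {"dx": -0.0056, "dy": 0, "dz": 0.0396, "ax": 0, "ay": -0.074, "az": 0.002, "fingers": 0}, {"dx": -0.0026, "dy": 0, "dz": 0.04, "ax": 0, "ay": 0, "az": 0, "fingers": 0}]'

```text
time_s: 3.47
position: [0.5016, 0.2258, 0.2129]
tcp_rot: [-1.544, 0.34, -0.344]
ft_force: [0.8, -0.9, -0.1]
gripper_width: 0.0005
```

```bash
python3 rows.py wide 0 0.04 0.21 1 5 0.04 0.12
```

```text
t 3.47 F [ 0.83 -0.92 -0.07] w 0.0005 q [ 0.3   0.24  1.56 -0.    1.34 -0.84] left [ 0.0488  0.1032 -0.0029] along nrm -0.1141
d [0.0002 0.001  0.04  ] a [-0.     0.025  0.003]
d [-0.0008  0.001   0.04  ] a [0. 0. 0.]
d [-0.0006  0.0009  0.0342] a [-0.  0. -0.]
d [0. 0. 0.] a [-0.  0. -0.]
d [0. 0. 0.] a [-0.  0. -0.]
```

Call:
apply_moves --steps '[{"dx": 0, "dy": 0.001, "dz": 0.04, "ax": 0, "ay": 0.025, "az": 0.003, "fingers": 0}, {"dx": -0.0008, "dy": 0.001, "dz": 0.04, "ax": 0, "ay": 0, "az": 0, "fingers": 0}, {"dx": 0, "dy": 0, "dz": 0.036, "ax": 0, "ay": 0, "az": 0, "fingers": 0}, {"dx": 0, "dy": 0, "dz": 0, "ax": 0, "ay": 0, "az": 0, "fingers": 0}]'

```text
time_s: 3.8
position: [0.5543, 0.343, 0.2097]
tcp_rot: [-1.536, 0.355, -0.358]
ft_force: [-0.5, -0.2, 0.5]
gripper_width: 0.0005
```

```bash
python3 rows.py wide 0 0.03 0.095 1 5 0.03 0.12; python3 - <<'E'
from plan import *
T=wristT(); im=ctrl.snapshot('wrist')[:,:,::-1].copy(); np.save('T1.npy',T)
cv2.imwrite('pics/w1.png',im)
p=fit('wide')[0]
o=im.copy()
for P in (lv(p,[-.15,0,.011]),lv(p,[-.12,.005,.011]),lv(p,[-.02,.005,.011]),cf(p,[-.18,-.014,.11]),cf(p,[0,0,.142])):
    u=proj(P,'wrist',T)[0]; print(u); cv2.drawMarker(o,tuple(int(v) for v in u),(0,0,255),0,8,1)
cv2.imwrite('pics/w1o.png',o)
E
```

```text
t 3.8 F [-0.46 -0.21  0.47] w 0.0005 q [ 0.45  0.39  1.34  0.    1.41 -0.67] left [-0.0083 -0.023  -0.1147] along nrm 0.0243
d [ 0.0007  0.0293 -0.0064] a [-0.005  0.006  0.   ]
d [ 0.0007  0.0293 -0.0062] a [ 0. -0.  0.]
d [ 0.0007  0.0293 -0.0062] a [-0. -0. -0.]
d [ 0.0007  0.0266 -0.0056] a [-0. -0. -0.]
d [0. 0. 0.] a [-0. -0. -0.]
[240.57928972 173.4782585 ]
[247.9240553  205.13925416]
[253.38485313 298.89897477]
[149.70690408 208.17720495]
[263.16983928 362.70777204]
```

View pics/w1o.png

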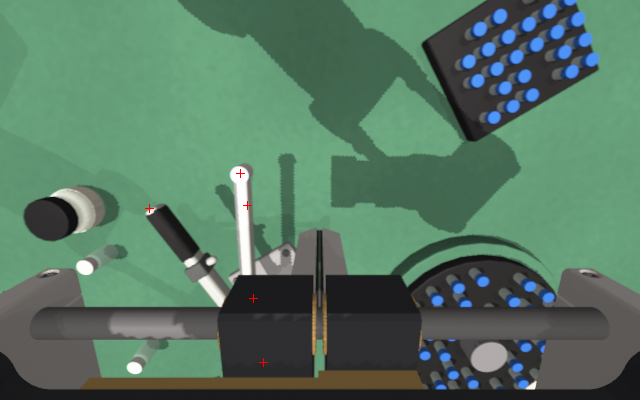

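Call:
apply_moves --steps '[{"dx": 0.0007, "dy": 0.0293, "dz": -0.0064, "ax": -0.005, "ay": 0.006, "az": 0, "fingers": 0}, {"dx": 0.0007, "dy": 0.0293, "dz": -0.006, "ax": 0, "ay": 0, "az": 0, "fingers": 0}, {"dx": 0.0007, "dy": 0.0293, "dz": -0.006, "ax": 0, "ay": 0, "az": 0, "fingers": 0}, {"dx": 0.0007, "dy": 0.0266, "dz": -0.0056, "ax": 0, "ay": 0, "az": 0, "fingers": 0}, {"dx": 0, "dy": 0, "dz": 0, "ax": 0, "ay": 0, "az": 0, "fingers": 0}]'

```text
time_s: 4.27
position: [0.5439, 0.3138, 0.0942]
tcp_rot: [-1.544, 0.358, -0.363]
ft_force: [-0.9, 0.4, -0.9]
gripper_width: 0.0006
```

```bash
python3 rows.py wide 0 0.01 0.095 1 4 0.01 0.12; python3 - <<'E'
from plan import *
cv2.imwrite('pics/w2.png',ctrl.snapshot('wrist')[:,:,::-1])
cv2.imwrite('pics/s2.png',cv2.resize(ctrl.snapshot('side')[200:400,180:480,::-1],None,fx=2.5,fy=2.5))
E
```

```text
t 4.27 F [-0.88  0.45 -0.94] w 0.0006 q [ 0.42  0.44  1.56 -0.01  1.14 -0.69] left [-0.0067 -0.0117  0.0008] along nrm 0.0135
d [-0.0006 -0.0006 -0.01  ] a [0.003 0.001 0.004]
d [-0.0002 -0.0002 -0.0035] a [ 0.  0. -0.]
d [0. 0. 0.] a [-0.  0. -0.]
d [0. 0. 0.] a [-0.  0.  0.]
```

View pics/w2.png

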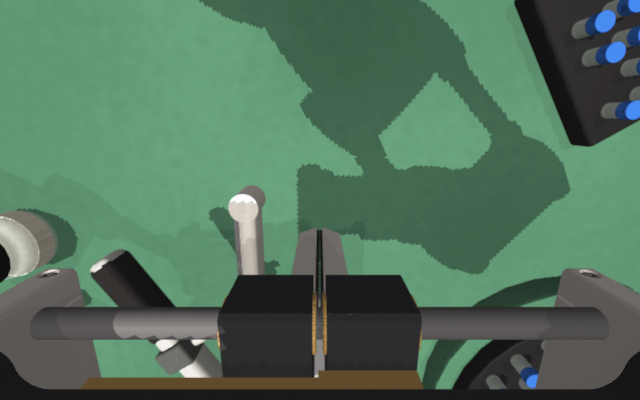

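View pics/s2.png

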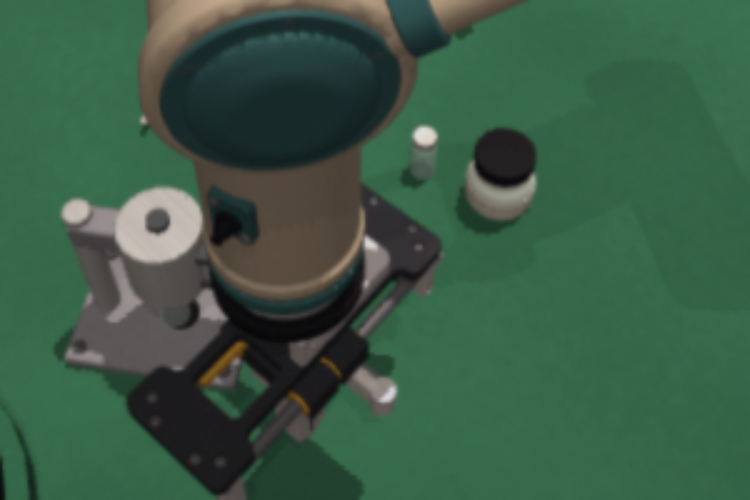

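Call:
apply_moves --steps '[{"dx": -0.0005, "dy": -0.0006, "dz": -0.01, "ax": 0.003, "ay": 0, "az": 0.004, "fingers": 0}, {"dx": -0.0004, "dy": -0.0002, "dz": -0.007, "ax": 0, "ay": 0, "az": 0, "fingers": 0}, {"dx": 0, "dy": 0, "dz": 0, "ax": 0, "ay": 0, "az": 0, "fingers": 0}]'

```text
time_s: 4.62
position: [0.5419, 0.301, 0.1056]
tcp_rot: [-1.528, 0.349, -0.372]
ft_force: [-0.3, 0.1, -1.0]
gripper_width: 0.0005
```

```bash
python3 rows.py wide 0 0.0 0.095 1 1 0.01 0.12; python3 - <<'E'
from plan import *
cv2.imwrite('pics/w3.png',ctrl.snapshot('wrist')[:,:,::-1])
E
```

```text
t 4.62 F [-0.29  0.12 -1.01] w 0.0005 q [ 0.39  0.41  1.58  0.    1.13 -0.72] left [-0.0093 -0.0078 -0.0106] along nrm 0.0111
d [-0.0031  0.0064 -0.007 ] a [-0.015  0.001  0.011]
```

View pics/w3.png

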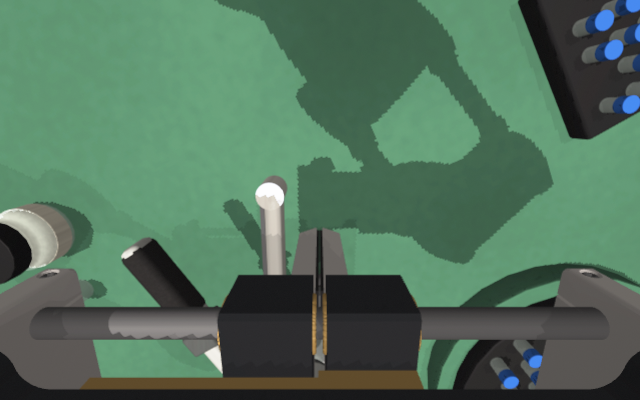

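```bash
python3 rows.py wide 0 0.0 0.095 1 1 0.01 0.12;python3 -c "
from h import *
for i in range(3):
  s=ctrl.observe();print(s['time_s'],s['position'],s['qvel'].round(3));ctrl.snapshot('top')
s=ctrl.observe();print(s['time_s'],s['position'],s['qvel'].round(3))
"
```

```text
t 4.67 F [-0.17 -0.09 -0.19] w 0.0004 q [ 0.39  0.41  1.58  0.    1.13 -0.72] left [-0.0099 -0.0084 -0.011 ] along nrm 0.0119
d [-0.0031  0.0063 -0.0071] a [-0.016  0.001  0.012]
4.6667 [0.54256332 0.30150021 0.10599087] [ 0.01   0.012 -0.012  0.005 -0.014  0.007]
4.7167 [0.54268654 0.30192559 0.10563312] [ 0.009  0.015  0.     0.004 -0.003  0.002]
4.7667 [0.54252889 0.30213836 0.10513388] [ 0.003  0.016  0.002 -0.001 -0.001  0.002]
4.8167 [0.5423149  0.30224064 0.10467561] [ 0.006  0.011  0.005 -0.    -0.002  0.   ]
```

Call:
apply_moves --steps '[{"dx": -0.0015, "dy": 0.004, "dz": 0, "ax": -0.005, "ay": 0, "az": 0.004, "fingers": 0}, {"dx": -0.0015, "dy": 0.003, "dz": 0, "ax": -0.005, "ay": 0, "az": 0.004, "fingers": 0}, {"dx": -0.001, "dy": 0.002, "dz": 0, "ax": -0.003, "ay": 0, "az": 0.002, "fingers": 0}, {"dx": 0, "dy": 0, "dz": 0, "ax": 0, "ay": 0, "az": 0, "fingers": 0}]'

```text
time_s: 5.15
position: [0.539, 0.3052, 0.0952]
tcp_rot: [-1.539, 0.359, -0.36]
ft_force: [0.6, -0.0, -0.2]
gripper_width: 0.0007
```

```bash
python3 rows.py wide 0 0.0 0.095 1 1 0.01 0.12
```

```text
t 5.15 F [ 0.63 -0.02 -0.17] w 0.0007 q [ 0.4   0.42  1.58  0.    1.13 -0.71] left [-0.0063 -0.0121 -0.0002] along nrm 0.0136
d [-0.0002  0.0001 -0.01  ] a [-0.002  0.002  0.   ]
```

Call:
apply_moves --steps '[{"dx": 0, "dy": 0, "dz": -0.003, "ax": 0, "ay": 0, "az": 0, "fingers": 0}, {"dx": 0, "dy": 0, "dz": -0.003, "ax": 0, "ay": 0, "az": 0, "fingers": 0}, {"dx": 0, "dy": 0, "dz": -0.003, "ax": 0, "ay": 0, "az": 0, "fingers": 0}]'

```text
time_s: 5.4
position: [0.5346, 0.2974, 0.094]
tcp_rot: [-1.54, 0.359, -0.358]
ft_force: [0.0, 0.0, -0.5]
gripper_width: 0.0006
```

```bash
python3 rows.py wide 0 0.0 0.095 1 1 0.01 0.12
```

```text
t 5.4 F [ 0.01  0.   -0.48] w 0.0006 q [ 0.39  0.42  1.6   0.    1.12 -0.72] left [-0.0019 -0.0043  0.001 ] along nrm 0.0047
d [ 0.0002 -0.001  -0.0047] a [-0.001  0.003 -0.001]
```

Call:
apply_moves --steps '[{"dx": 0, "dy": -0.0005, "dz": -0.003, "ax": 0, "ay": 0, "az": 0, "fingers": 0}, {"dx": 0, "dy": -0.0005, "dz": -0.003, "ax": 0, "ay": 0, "az": 0, "fingers": 0}, {"dx": 0, "dy": 0, "dz": -0.003, "ax": 0, "ay": -0.025, "az": 0, "fingers": 0}]'

```text
time_s: 5.65
position: [0.5301, 0.2891, 0.095]
tcp_rot: [-1.541, 0.34, -0.339]
ft_force: [0.4, 2.3, -1.0]
gripper_width: 0.0008
```

```bash
python3 rows.py wide 0.05 0.0 0.095 1 1 0.01 0.12;python3 -c "
import cv2
from h import *
cv2.imwrite('pics/w4.png',ctrl.snapshot('wrist')[:,:,::-1])"
```

```text
t 5.65 F [ 0.44  2.3  -1.02] w 0.0008 q [ 0.38  0.4   1.62  0.    1.12 -0.76] left [-0.0007 -0.001   0.    ] along nrm 0.0012
d [-0.0002 -0.     -0.0012] a [-0.002 -0.022 -0.001]
```

View pics/w4.png

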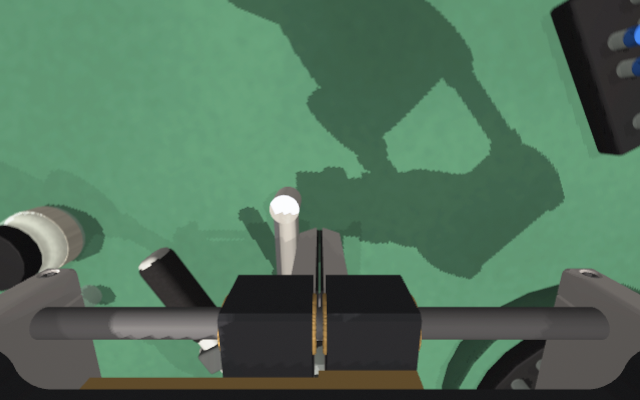

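Call:
apply_moves --steps '[{"dx": 0, "dy": 0, "dz": -0.003, "ax": 0, "ay": -0.03, "az": 0, "fingers": 0}, {"dx": 0, "dy": 0, "dz": -0.003, "ax": 0, "ay": -0.027, "az": 0, "fingers": 0}, {"dx": 0, "dy": 0, "dz": -0.003, "ax": 0, "ay": -0.025, "az": 0, "fingers": 0}, {"dx": 0, "dy": 0, "dz": -0.003, "ax": 0, "ay": -0.025, "az": 0, "fingers": 0}]'

```text
time_s: 6.03
position: [0.5244, 0.2789, 0.0953]
tcp_rot: [-1.549, 0.255, -0.252]
ft_force: [0.2, 1.7, -1.6]
gripper_width: 0.0002
```

```bash
python3 rows.py wide 0.15 0.0 0.095 1 1 0.01 0.12
```

```text
t 6.03 F [ 0.24  1.72 -1.6 ] w 0.0002 q [ 0.37  0.39  1.64  0.01  1.11 -0.88] left [-0.0009 -0.0015 -0.0003] along nrm 0.0017
d [-0.0004  0.0003 -0.0017] a [-0.007 -0.012 -0.003]
```

Call:
apply_moves --steps '[{"dx": 0, "dy": 0, "dz": -0.003, "ax": -0.003, "ay": -0.03, "az": -0.001, "fingers": 0}, {"dx": 0, "dy": 0, "dz": -0.003, "ax": -0.003, "ay": -0.028, "az": -0.001, "fingers": 0}, {"dx": 0, "dy": 0, "dz": -0.003, "ax": 0, "ay": -0.025, "az": 0, "fingers": 0}]'

```text
time_s: 6.28
position: [0.5208, 0.2713, 0.0954]
tcp_rot: [-1.558, 0.189, -0.186]
ft_force: [0.0, 1.9, -0.7]
gripper_width: 0.0006
```

```bash
python3 rows.py wide 0.22 0.0 0.095 1 1 0.01 0.12
```

```text
t 6.28 F [ 0.05  1.86 -0.74] w 0.0006 q [ 0.36  0.38  1.66  0.01  1.1  -0.98] left [-0.0008 -0.0016 -0.0004] along nrm 0.0018
d [-0.0004  0.0004 -0.0018] a [-0.004  0.002 -0.002]
```

```bash
python3 -c "
from fit import *
for n,uv in (('wide',(205.2,213.5)),('narrow',(412.75,210))):
  p=fit(n)[0]; c=Rz(-p[2])@(back(uv,'top',.113)-np.r_[p[:2],0]); print(n,c)
  from scipy.optimize import brentq
  f=lambda q:(Rz(.55-q)@(np.array([c[0],.006,0])-np.array([-.035,0,0])))[1]+.0075
  print([ (round(e,3),round(brentq(lambda q:f(q),0,.6),3)) for e in [0]])
"

```

```text
wide [-0.10707391 -0.01795119  0.113     ]
[(0, 0.363)]
narrow [-0.08693665 -0.01770933  0.113     ]
[(0, 0.291)]
```

Call:
apply_moves --steps '[{"dx": 0, "dy": 0, "dz": -0.0015, "ax": -0.002, "ay": -0.012, "az": -0.001, "fingers": 0}, {"dx": 0, "dy": 0, "dz": -0.0015, "ax": 0, "ay": -0.012, "az": 0, "fingers": 0}]'

```text
time_s: 6.45
position: [0.5198, 0.2688, 0.0955]
tcp_rot: [-1.56, 0.17, -0.168]
ft_force: [0.4, 1.9, -1.5]
gripper_width: 0.0001
```

```bash
python3 rows.py wide 0.24 0.0 0.095 1 1 0.01 0.12
```

```text
t 6.45 F [ 0.45  1.86 -1.49] w 0.0001 q [ 0.36  0.38  1.66  0.    1.1  -1.  ] left [-0.0006 -0.0013 -0.0005] along nrm 0.0014
d [-0.0003  0.0005 -0.0014] a [-0.004  0.006 -0.002]
```

Call:
apply_moves --steps '[{"dx": 0, "dy": 0, "dz": -0.002, "ax": -0.002, "ay": -0.014, "az": -0.001, "fingers": 0}, {"dx": 0, "dy": 0, "dz": -0.002, "ax": 0, "ay": -0.016, "az": 0, "fingers": 0}, {"dx": 0, "dy": 0, "dz": -0.002, "ax": 0, "ay": -0.016, "az": 0, "fingers": 0}]'

```text
time_s: 6.7
position: [0.5177, 0.2633, 0.0955]
tcp_rot: [-1.564, 0.132, -0.13]
ft_force: [-1.4, 2.2, -0.9]
gripper_width: 0.0001
```

```bash
python3 rows.py wide 0.30 0.0 0.095 1 1 0.01 0.12
```

```text
t 6.7 F [-1.38  2.25 -0.89] w 0.0001 q [ 0.35  0.37  1.67  0.    1.1  -1.06] left [-0.001  -0.0027 -0.0005] along nrm 0.0028
d [-0.0006  0.0005 -0.0028] a [-0.003 -0.005 -0.002]
```

Call:
apply_moves --steps '[{"dx": 0, "dy": 0, "dz": -0.002, "ax": -0.002, "ay": -0.016, "az": -0.001, "fingers": 0}, {"dx": 0, "dy": 0, "dz": -0.002, "ax": 0, "ay": -0.016, "az": 0, "fingers": 0}]'

```text
time_s: 6.87
position: [0.5164, 0.2592, 0.0955]
tcp_rot: [-1.567, 0.105, -0.102]
ft_force: [-1.0, 2.5, -0.7]
gripper_width: 0.0007
```

Call:
apply_moves --steps '[{"dx": 0, "dy": 0, "dz": -0.0015, "ax": 0, "ay": -0.012, "az": 0, "fingers": 0}]'

```text
time_s: 6.95
position: [0.516, 0.2576, 0.0955]
tcp_rot: [-1.567, 0.094, -0.091]
ft_force: [-1.7, 2.5, -0.5]
gripper_width: 0.0005
```

```bash
python3 rows.py wide 0.34 0.0 0.095 1 1 0.01 0.12
```

```text
t 6.95 F [-1.66  2.5  -0.52] w 0.0005 q [ 0.34  0.37  1.68  0.    1.1  -1.11] left [-0.0006 -0.0016 -0.0005] along nrm 0.0017
d [-0.0004  0.0005 -0.0017] a [-0.001  0.003 -0.002]
```

Call:
apply_moves --steps '[{"dx": 0, "dy": 0, "dz": -0.0015, "ax": 0, "ay": -0.01, "az": 0, "fingers": 0}]'

```text
time_s: 7.03
position: [0.5155, 0.256, 0.0955]
tcp_rot: [-1.568, 0.086, -0.082]
ft_force: [-1.7, 1.7, -1.2]
gripper_width: 0.0007
```

Call:
apply_moves --steps '[{"dx": 0, "dy": 0, "dz": -0.0012, "ax": 0, "ay": -0.01, "az": 0, "fingers": 0}]'

```text
time_s: 7.12
position: [0.5152, 0.2546, 0.0955]
tcp_rot: [-1.568, 0.078, -0.073]
ft_force: [-1.8, 2.0, -0.2]
gripper_width: 0.0002
```

```bash
python3 rows.py wide 0.36 0.0 0.095 1 1 0.01 0.12
```

```text
t 7.12 F [-1.78  1.98 -0.2 ] w 0.0002 q [ 0.34  0.37  1.68  0.    1.1  -1.14] left [-0.0004 -0.001  -0.0005] along nrm 0.0011
d [-0.0003  0.0005 -0.0011] a [-0.001  0.005 -0.003]
```

Call:
apply_moves --steps '[{"dx": 0, "dy": 0, "dz": -0.0012, "ax": 0, "ay": -0.008, "az": 0, "fingers": 0}]'

```text
time_s: 7.2
position: [0.5148, 0.2533, 0.0954]
tcp_rot: [-1.568, 0.071, -0.066]
ft_force: [-1.2, 2.9, -1.1]
gripper_width: 0.0008
```

Call:
apply_moves --steps '[{"dx": 0, "dy": 0, "dz": -0.0012, "ax": 0, "ay": -0.008, "az": 0, "fingers": 0}]'

```text
time_s: 7.28
position: [0.5146, 0.2522, 0.0955]
tcp_rot: [-1.568, 0.064, -0.059]
ft_force: [-2.3, 4.5, -0.8]
gripper_width: 0.0004
```

Call:
apply_moves --steps '[{"dx": 0, "dy": 0, "dz": -0.0012, "ax": 0, "ay": -0.008, "az": 0, "fingers": 0}]'

```text
time_s: 7.37
position: [0.5144, 0.2519, 0.0955]
tcp_rot: [-1.566, 0.058, -0.052]
ft_force: [-2.1, 6.3, -1.2]
gripper_width: 0.0005
```

Call:
apply_moves --steps '[{"dx": 0, "dy": 0, "dz": -0.0012, "ax": 0, "ay": 0, "az": 0, "fingers": 0}]'

```text
time_s: 7.45
position: [0.5144, 0.2519, 0.0956]
tcp_rot: [-1.563, 0.058, -0.052]
ft_force: [-1.2, 7.1, -1.2]
gripper_width: 0.0002
```

Call:
apply_moves --steps '[{"dx": 0, "dy": 0, "dz": -0.0012, "ax": 0, "ay": 0, "az": 0, "fingers": 0}]'

```text
time_s: 7.53
position: [0.5145, 0.252, 0.0956]
tcp_rot: [-1.56, 0.058, -0.053]
ft_force: [-1.9, 6.6, -0.8]
gripper_width: 0.0005
```

Call:
apply_moves --steps '[{"dx": 0, "dy": 0, "dz": -0.0015, "ax": -0.004, "ay": 0, "az": 0, "fingers": 0}, {"dx": 0, "dy": 0, "dz": -0.0015, "ax": -0.004, "ay": 0, "az": 0, "fingers": 0}]'

```text
time_s: 7.7
position: [0.5144, 0.2519, 0.0956]
tcp_rot: [-1.562, 0.059, -0.054]
ft_force: [-2.1, 7.0, -1.1]
gripper_width: 0.0005
```

Call:
apply_moves --steps '[{"dx": 0, "dy": 0, "dz": -0.0015, "ax": -0.002, "ay": 0, "az": 0, "fingers": 0}, {"dx": 0, "dy": 0, "dz": -0.0015, "ax": -0.002, "ay": 0, "az": 0, "fingers": 0}, {"dx": 0, "dy": 0, "dz": -0.0015, "ax": -0.002, "ay": 0, "az": 0, "fingers": 0}, {"dx": 0, "dy": 0, "dz": -0.0015, "ax": -0.002, "ay": 0, "az": 0, "fingers": 0}]'

```text
time_s: 8.03
position: [0.5145, 0.2519, 0.0957]
tcp_rot: [-1.558, 0.059, -0.055]
ft_force: [-0.9, 7.1, -1.8]
gripper_width: 0.0005
```

Call:
apply_moves --steps '[{"dx": 0, "dy": 0, "dz": -0.0015, "ax": -0.002, "ay": 0, "az": 0, "fingers": 0}, {"dx": 0, "dy": 0, "dz": -0.0015, "ax": -0.002, "ay": 0, "az": 0, "fingers": 0}, {"dx": 0, "dy": 0, "dz": -0.0015, "ax": -0.002, "ay": 0, "az": 0, "fingers": 0}, {"dx": 0, "dy": 0, "dz": -0.0015, "ax": -0.002, "ay": 0, "az": 0, "fingers": 0}, {"dx": 0, "dy": 0, "dz": -0.0015, "ax": -0.002, "ay": 0, "az": 0, "fingers": 0}]'

```text
time_s: 8.45
position: [0.5145, 0.252, 0.0957]
tcp_rot: [-1.553, 0.059, -0.057]
ft_force: [-1.6, 6.0, -0.8]
gripper_width: 0.0004
```

Call:
apply_moves --steps '[{"dx": 0, "dy": 0, "dz": -0.0015, "ax": -0.002, "ay": 0, "az": 0, "fingers": 0}, {"dx": 0, "dy": 0, "dz": -0.0015, "ax": -0.002, "ay": 0, "az": 0, "fingers": 0}, {"dx": 0, "dy": 0, "dz": -0.0015, "ax": -0.002, "ay": 0, "az": 0, "fingers": 0}, {"dx": 0, "dy": 0, "dz": -0.0015, "ax": -0.002, "ay": 0, "az": 0, "fingers": 0}, {"dx": 0, "dy": 0, "dz": -0.0015, "ax": -0.002, "ay": 0, "az": 0, "fingers": 0}]'

```text
time_s: 8.87
position: [0.5145, 0.252, 0.0957]
tcp_rot: [-1.549, 0.059, -0.058]
ft_force: [-0.5, 6.7, -2.5]
gripper_width: 0.0004
```

```bash
python3 rows.py wide 0.39 0.0 0.095 1 1 0.01 0.12;python3 -c "
import cv2
from h import *
cv2.imwrite('pics/w5.png',ctrl.snapshot('wrist')[:,:,::-1])
print(ctrl.observe()['ft_force'])"
```

```text
t 8.87 F [-0.54  6.7  -2.48] w 0.0004 q [ 0.32  0.36  1.7   0.02  1.08 -1.19] left [-0.0006 -0.002  -0.0007] along nrm 0.002
d [-0.0004  0.0007 -0.002 ] a [-0.021 -0.004 -0.001]
[-0.54422181  6.4564621  -1.67372707]
```

View pics/w5.png

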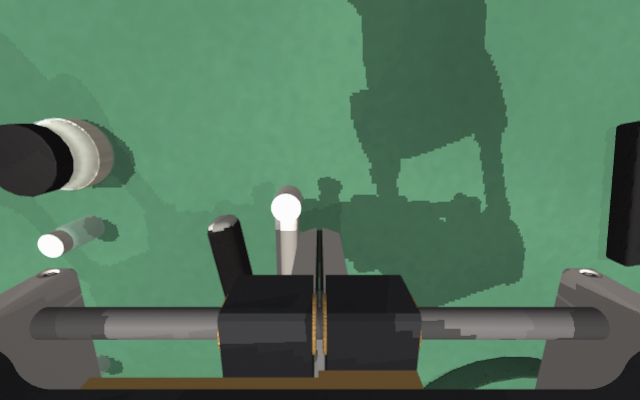

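Call:
apply_moves --steps '[{"dx": 0, "dy": 0, "dz": -0.002, "ax": -0.005, "ay": 0, "az": 0, "fingers": 0}, {"dx": 0, "dy": 0, "dz": -0.002, "ax": -0.005, "ay": 0, "az": 0, "fingers": 0}]'

```text
time_s: 9.08
position: [0.5145, 0.2519, 0.0958]
tcp_rot: [-1.551, 0.06, -0.059]
ft_force: [-1.1, 8.4, -1.9]
gripper_width: 0.0008
```

Call:
apply_moves --steps '[{"dx": 0, "dy": 0, "dz": -0.002, "ax": -0.005, "ay": 0, "az": 0, "fingers": 0}, {"dx": 0, "dy": 0, "dz": -0.002, "ax": -0.005, "ay": 0, "az": 0, "fingers": 0}, {"dx": 0, "dy": 0, "dz": -0.002, "ax": -0.005, "ay": 0, "az": 0, "fingers": 0}]'

```text
time_s: 9.33
position: [0.5145, 0.2518, 0.0957]
tcp_rot: [-1.555, 0.061, -0.061]
ft_force: [-0.8, 7.3, -2.1]
gripper_width: 0.0004
```

Call:
apply_moves --steps '[{"dx": 0, "dy": 0, "dz": -0.0022, "ax": -0.005, "ay": 0, "az": 0, "fingers": 0}, {"dx": 0, "dy": 0, "dz": -0.0022, "ax": -0.005, "ay": 0, "az": 0, "fingers": 0}, {"dx": 0, "dy": 0, "dz": -0.0022, "ax": -0.005, "ay": 0, "az": 0, "fingers": 0}, {"dx": 0, "dy": 0, "dz": -0.0022, "ax": -0.005, "ay": 0, "az": 0, "fingers": 0}, {"dx": 0, "dy": 0, "dz": -0.0022, "ax": -0.005, "ay": 0, "az": 0, "fingers": 0}]'

```text
time_s: 9.75
position: [0.5146, 0.2517, 0.0956]
tcp_rot: [-1.559, 0.062, -0.064]
ft_force: [-1.5, 7.7, -2.0]
gripper_width: 0.0005
```

Call:
apply_moves --steps '[{"dx": 0, "dy": 0, "dz": -0.0022, "ax": -0.005, "ay": 0, "az": 0, "fingers": 0}, {"dx": 0, "dy": 0, "dz": -0.0022, "ax": -0.005, "ay": 0, "az": 0, "fingers": 0}, {"dx": 0, "dy": 0, "dz": -0.0022, "ax": -0.005, "ay": 0, "az": 0, "fingers": 0}, {"dx": 0, "dy": 0, "dz": -0.0022, "ax": -0.005, "ay": 0, "az": 0, "fingers": 0}, {"dx": 0, "dy": 0, "dz": -0.0022, "ax": -0.005, "ay": 0, "az": 0, "fingers": 0}]'

```text
time_s: 10.17
position: [0.5146, 0.2516, 0.0956]
tcp_rot: [-1.563, 0.063, -0.066]
ft_force: [-1.7, 7.9, -2.1]
gripper_width: 0.0004
```

```bash
python3 rows.py wide 0.0 0.03 0.095 1 5 0.006 0.03
```

```text
t 10.17 F [-1.73  7.93 -2.09] w 0.0004 q [ 0.33  0.36  1.69  0.01  1.09 -1.16] left [ 0.0314  0.0684 -0.0006] along nrm -0.0752
d [0.002  0.0001 0.0056] a [-0.001  0.03   0.   ]
d [0.0019 0.0001 0.0057] a [-0.001  0.03   0.   ]
d [0.0017 0.0001 0.0058] a [-0.001  0.03   0.   ]
d [0.0015 0.0001 0.0058] a [-0.001  0.03   0.   ]
d [0.0014 0.0001 0.0058] a [-0.001  0.03   0.   ]
```

Call:
apply_moves --steps '[{"dx": 0.0005, "dy": 0, "dz": 0.003, "ax": -0.001, "ay": 0.02, "az": 0, "fingers": 0}, {"dx": 0.001, "dy": 0, "dz": 0.005, "ax": -0.001, "ay": 0.03, "az": 0, "fingers": 0}, {"dx": 0.0015, "dy": 0, "dz": 0.006, "ax": -0.001, "ay": 0.03, "az": 0, "fingers": 0}, {"dx": 0.0015, "dy": 0, "dz": 0.006, "ax": -0.001, "ay": 0.04, "az": 0, "fingers": 0}, {"dx": 0.0014, "dy": 0, "dz": 0.006, "ax": -0.001, "ay": 0.04, "az": 0, "fingers": 0}]'

```text
time_s: 10.58
position: [0.5248, 0.2764, 0.0959]
tcp_rot: [-1.561, 0.191, -0.196]
ft_force: [-0.8, 1.3, 0.1]
gripper_width: 0.0004
```

```bash
python3 rows.py wide 0.0 0.05 0.095 1 5 0.009 0.05
```

```text
t 10.58 F [-0.83  1.31  0.13] w 0.0004 q [ 0.37  0.39  1.64 -0.    1.11 -0.96] left [ 0.0301  0.0616 -0.0009] along nrm -0.0685
d [0.0019 0.0001 0.0088] a [-0.     0.05   0.001]
d [0.0014 0.0001 0.0089] a [-0.     0.05   0.001]
d [0.001  0.0001 0.0089] a [-0.     0.05   0.001]
d [0.0005 0.0001 0.009 ] a [-0.     0.05   0.001]
d [0.0001 0.0001 0.009 ] a [-0.     0.014  0.   ]
```

Call:
apply_moves --steps '[{"dx": 0.0018, "dy": 0, "dz": 0.009, "ax": 0, "ay": 0.05, "az": 0, "fingers": 0}, {"dx": 0.0014, "dy": 0, "dz": 0.009, "ax": 0, "ay": 0.05, "az": 0, "fingers": 0}, {"dx": 0.001, "dy": 0, "dz": 0.009, "ax": 0, "ay": 0.05, "az": 0, "fingers": 0}, {"dx": 0.0005, "dy": 0, "dz": 0.009, "ax": 0, "ay": 0.05, "az": 0, "fingers": 0}, {"dx": 0, "dy": 0, "dz": 0.009, "ax": 0, "ay": 0.014, "az": 0, "fingers": 0}]'

```text
time_s: 11.0
position: [0.5492, 0.3146, 0.0967]
tcp_rot: [-1.544, 0.358, -0.376]
ft_force: [0.0, 0.5, -0.2]
gripper_width: 0.0003
```

```bash
python3 rows.py wide 0.0 0.05 0.25 1 5 0.035 0.05; python3 -c "
import cv2
from h import *
cv2.imwrite('pics/w6.png',ctrl.snapshot('wrist')[:,:,::-1])"
```

```text
t 11.0 F [ 0.02  0.48 -0.2 ] w 0.0003 q [ 0.42  0.44  1.55 -0.01  1.14 -0.68] left [0.0058 0.0233 0.1533] along nrm -0.0235
d [-0.0008 -0.0346  0.0052] a [ 0.002 -0.007  0.012]
d [-0.0012 -0.0346  0.0053] a [-0. -0.  0.]
d [-0.0012 -0.0346  0.0053] a [-0. -0.  0.]
d [-0.0012 -0.0346  0.0053] a [-0. -0.  0.]
d [-0.0005 -0.015   0.0023] a [-0. -0.  0.]
```

View pics/w6.png

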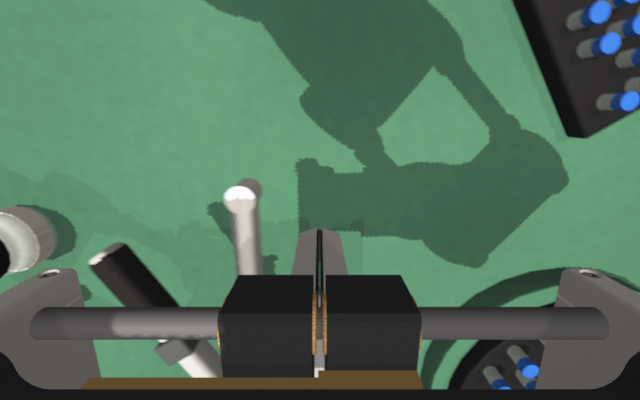

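Call:
apply_moves --steps '[{"dx": -0.001, "dy": -0.025, "dz": 0.004, "ax": 0.002, "ay": 0, "az": 0.01, "fingers": 0}, {"dx": -0.001, "dy": -0.035, "dz": 0.004, "ax": 0, "ay": 0, "az": 0, "fingers": 0}, {"dx": -0.001, "dy": -0.035, "dz": 0.002, "ax": 0, "ay": 0, "az": 0, "fingers": 0}, {"dx": 0, "dy": -0.025, "dz": 0, "ax": 0, "ay": 0, "az": 0, "fingers": 0}]'

```text
time_s: 11.38
position: [0.5498, 0.3214, 0.2123]
tcp_rot: [-1.555, 0.368, -0.359]
ft_force: [0.8, 0.7, 0.4]
gripper_width: 0.0005
```

```bash
python3 rows.py narrow 0.0 0.05 0.22 1 5 0.037 0.05; python3 -c "
import cv2
from h import *
cv2.imwrite('pics/t6.png',ctrl.snapshot('top')[:,:,::-1])"
```

```text
t 11.38 F [0.81 0.69 0.39] w 0.0005 q [ 0.42  0.38  1.35 -0.01  1.42 -0.68] left [ 0.0026 -0.4283  0.0077] along nrm 0.3791
d [ 0.0167 -0.0002 -0.033 ] a [ 0.016  0.016 -0.002]
d [ 0.0172 -0.0007 -0.0327] a [-0.  0.  0.]
d [ 0.0172 -0.0007 -0.0327] a [0. 0. 0.]
d [ 0.0172 -0.0007 -0.0327] a [0. 0. 0.]
d [ 0.0172 -0.0007 -0.0327] a [0. 0. 0.]
```

View pics/t6.png

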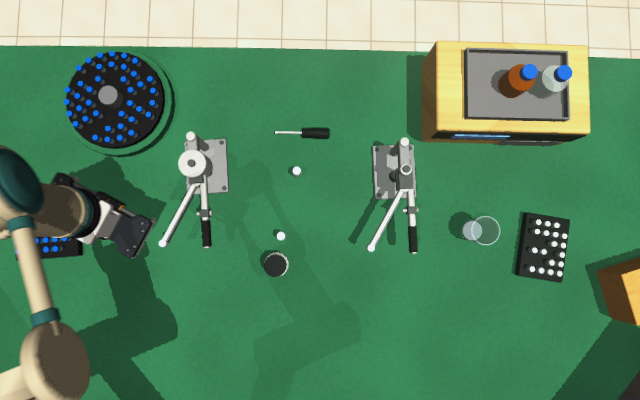

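Call:
apply_moves --steps '[{"dx": 0.0167, "dy": 0, "dz": -0.033, "ax": 0.01, "ay": 0.01, "az": -0.002, "fingers": 0}, {"dx": 0.017, "dy": -0.001, "dz": -0.033, "ax": 0, "ay": 0, "az": 0, "fingers": 0}, {"dx": 0.017, "dy": -0.001, "dz": -0.033, "ax": 0, "ay": 0, "az": 0, "fingers": 0}, {"dx": 0.017, "dy": -0.001, "dz": -0.033, "ax": 0, "ay": 0, "az": 0, "fingers": 0}, {"dx": 0.017, "dy": -0.001, "dz": -0.033, "ax": 0, "ay": 0, "az": 0, "fingers": 0}]'

```text
time_s: 11.85
position: [0.5575, 0.1341, 0.226]
tcp_rot: [-1.54, 0.341, -0.374]
ft_force: [1.2, 0.4, 0.5]
gripper_width: 0.0004
```

```bash
python3 rows.py narrow 0.0 0.05 0.22 1 5 0.037 0.05
```

```text
t 11.85 F [1.16 0.4  0.47] w 0.0004 q [ 0.12  0.26  1.5  -0.01  1.36 -1.  ] left [-0.0051 -0.241  -0.006 ] along nrm 0.2163
d [ 0.0156  0.001  -0.0336] a [-0.006  0.022  0.02 ]
d [ 0.0163  0.0009 -0.0332] a [ 0.  0. -0.]
d [ 0.0163  0.0009 -0.0332] a [0. 0. 0.]
d [ 0.0163  0.0009 -0.0332] a [-0.  0.  0.]
d [ 0.0163  0.0009 -0.0332] a [-0.  0.  0.]
```

Call:
apply_moves --steps '[{"dx": 0.0157, "dy": 0.001, "dz": -0.0335, "ax": -0.004, "ay": 0.02, "az": 0.015, "fingers": 0}, {"dx": 0.0163, "dy": 0.001, "dz": -0.033, "ax": 0, "ay": 0, "az": 0, "fingers": 0}, {"dx": 0.0163, "dy": 0.001, "dz": -0.033, "ax": 0, "ay": 0, "az": 0, "fingers": 0}, {"dx": 0.0163, "dy": 0.001, "dz": -0.033, "ax": 0, "ay": 0, "az": 0, "fingers": 0}, {"dx": 0.012, "dy": 0.001, "dz": -0.024, "ax": 0, "ay": 0, "az": 0, "fingers": 0}]'

```text
time_s: 12.27
position: [0.5527, -0.0561, 0.2226]
tcp_rot: [-1.548, 0.362, -0.38]
ft_force: [0.6, -0.5, 0.2]
gripper_width: 0.0004
```

Call:
apply_moves --steps '[{"dx": 0.008, "dy": 0, "dz": -0.016, "ax": 0, "ay": 0, "az": 0, "fingers": 0}, {"dx": 0, "dy": 0, "dz": 0, "ax": 0, "ay": 0, "az": 0, "fingers": 0}, {"dx": 0, "dy": 0, "dz": 0, "ax": 0, "ay": 0, "az": 0, "fingers": 0}]'

```text
time_s: 12.52
position: [0.5506, -0.0847, 0.2223]
tcp_rot: [-1.555, 0.368, -0.387]
ft_force: [0.5, 1.6, -0.0]
gripper_width: 0.0004
```

```bash
python3 rows.py narrow 0.0 0.03 0.095 1 5 0.03 0.05;  python3 - <<'E'
from plan import *
T=wristT(); o=ctrl.snapshot('wrist')[:,:,::-1].copy()
p=fit('narrow')[0]
for P in (lv(p,[-.15,0,.011]),lv(p,[-.12,.005,.011]),cf(p,[-.18,-.014,.11])):
    u=proj(P,'wrist',T)[0]; print(u); cv2.drawMarker(o,tuple(int(v) for v in u),(0,0,255),0,8,1)
cv2.imwrite('pics/w7.png',o)
E
```

```text
t 12.52 F [ 0.47  1.63 -0.04] w 0.0004 q [-0.27  0.24  1.54 -0.02  1.36 -1.35] left [-0.0074 -0.0399 -0.1273] along nrm 0.0388
d [ 0.0022  0.0287 -0.0083] a [ 0.014 -0.002  0.016]
d [ 0.0026  0.0286 -0.0087] a [-0. -0.  0.]
d [ 0.0026  0.0286 -0.0087] a [ 0. -0. -0.]
d [ 0.0026  0.0286 -0.0087] a [ 0. -0. -0.]
d [ 0.0012  0.013  -0.004 ] a [ 0. -0. -0.]
[231.60920026 178.91045507]
[239.13858887 208.63710872]
[147.30569929 211.61180021]
```

View pics/w7.png

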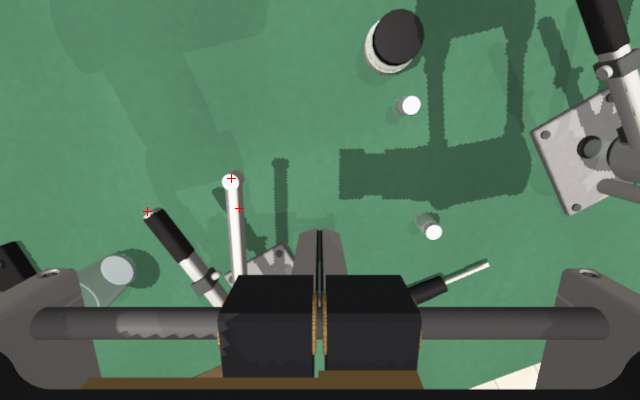

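Call:
apply_moves --steps '[{"dx": 0.0022, "dy": 0.0287, "dz": -0.007, "ax": 0.01, "ay": 0, "az": 0.012, "fingers": 0}, {"dx": 0.0026, "dy": 0.0286, "dz": -0.007, "ax": 0, "ay": 0, "az": 0, "fingers": 0}, {"dx": 0.0026, "dy": 0.0286, "dz": -0.007, "ax": 0, "ay": 0, "az": 0, "fingers": 0}, {"dx": 0.002, "dy": 0.02, "dz": -0.004, "ax": 0, "ay": 0, "az": 0, "fingers": 0}, {"dx": 0.001, "dy": 0.01, "dz": 0, "ax": 0, "ay": 0, "az": 0, "fingers": 0}]'

```text
time_s: 12.98
position: [0.553, -0.1087, 0.1077]
tcp_rot: [-1.544, 0.356, -0.38]
ft_force: [0.2, 0.7, 0.4]
gripper_width: 0.0005
```

Call:
apply_moves --steps '[{"dx": 0, "dy": 0.002, "dz": 0, "ax": 0, "ay": 0, "az": 0, "fingers": 0}, {"dx": 0, "dy": 0, "dz": 0, "ax": 0, "ay": 0, "az": 0, "fingers": 0}]'

```text
time_s: 13.15
position: [0.5512, -0.1058, 0.1026]
tcp_rot: [-1.544, 0.358, -0.372]
ft_force: [-0.1, -0.3, 0.3]
gripper_width: 0.0007
```

```bash
python3 rows.py narrow 0.0 0.0 0.095 1 5 0.003 0.05
```

```text
t 13.15 F [-0.09 -0.29  0.31] w 0.0007 q [-0.31  0.33  1.71 -0.    1.09 -1.41] left [-0.0218 -0.0454 -0.0076] along nrm 0.0504
d [ 0.0001  0.0005 -0.003 ] a [0.002 0.012 0.01 ]
d [ 0.0001  0.0004 -0.003 ] a [0. 0. 0.]
d [ 0.0001  0.0004 -0.003 ] a [0. 0. 0.]
d [ 0.0001  0.0004 -0.003 ] a [0. 0. 0.]
d [ 0.0001  0.0004 -0.003 ] a [0. 0. 0.]
```

Gap to face ≈50 mm. Approach slowly, easing z down.

Call:
apply_moves --steps '[{"dx": 0, "dy": 0.002, "dz": -0.006, "ax": 0.002, "ay": 0.006, "az": 0.005, "fingers": 0}, {"dx": 0, "dy": 0.002, "dz": -0.008, "ax": 0, "ay": 0.006, "az": 0.005, "fingers": 0}, {"dx": 0, "dy": 0.002, "dz": -0.008, "ax": 0, "ay": 0, "az": 0, "fingers": 0}, {"dx": 0, "dy": 0.001, "dz": -0.006, "ax": 0, "ay": 0, "az": 0, "fingers": 0}, {"dx": 0, "dy": 0.001, "dz": -0.004, "ax": 0, "ay": 0, "az": 0, "fingers": 0}]'

```text
time_s: 13.57
position: [0.5382, -0.1347, 0.0977]
tcp_rot: [-1.539, 0.366, -0.375]
ft_force: [0.3, 0.8, -0.6]
gripper_width: 0.0002
```

```bash
python3 rows.py narrow 0.0 0.0 0.095 1 2 0.003 0.05
```

```text
t 13.57 F [ 0.33  0.76 -0.61] w 0.0002 q [-0.37  0.33  1.73  0.    1.07 -1.47] left [-0.0088 -0.0165 -0.0027] along nrm 0.0187
d [-0.      0.0004 -0.003 ] a [-0.001  0.005  0.005]
d [-0.      0.0004 -0.003 ] a [-0.  0.  0.]
```

Call:
apply_moves --steps '[{"dx": 0, "dy": 0.001, "dz": -0.003, "ax": 0, "ay": 0.004, "az": 0.004, "fingers": 0}, {"dx": 0, "dy": 0.001, "dz": -0.003, "ax": 0, "ay": 0, "az": 0, "fingers": 0}, {"dx": 0, "dy": 0.0005, "dz": -0.003, "ax": 0, "ay": 0, "az": 0, "fingers": 0}, {"dx": 0, "dy": 0, "dz": -0.003, "ax": 0, "ay": 0, "az": 0, "fingers": 0}]'

```text
time_s: 13.9
position: [0.5321, -0.1481, 0.096]
tcp_rot: [-1.537, 0.373, -0.379]
ft_force: [0.7, 0.9, -0.3]
gripper_width: 0.0003
```

```bash
python3 rows.py narrow 0.0 0.0 0.095 1 2 0.003 0.05; python3 -c "
import cv2
from h import *
cv2.imwrite('pics/w8.png',ctrl.snapshot('wrist')[:,:,::-1])"
```

```text
t 13.9 F [ 0.68  0.95 -0.32] w 0.0003 q [-0.4   0.33  1.74  0.    1.07 -1.49] left [-0.0027 -0.0032 -0.001 ] along nrm 0.004
d [-0.0007  0.0007 -0.0028] a [-0.001 -0.002  0.003]
d [-0.0003  0.0003 -0.0012] a [-0. -0.  0.]
```

View pics/w8.png

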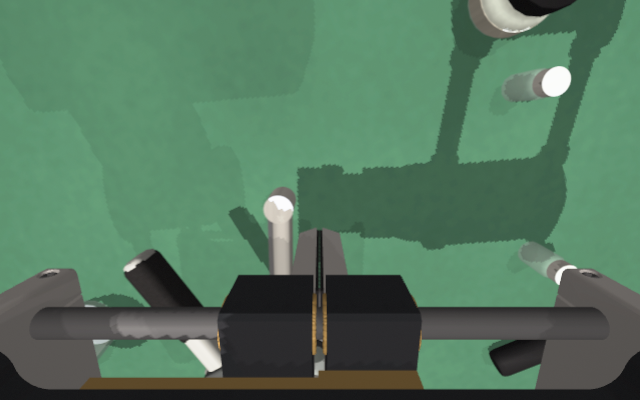

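Near contact (lever just left of the finger back). Press on in 3 mm rows.

Call:
apply_moves --steps '[{"dx": -0.0005, "dy": 0.0005, "dz": -0.003, "ax": 0, "ay": 0, "az": 0.002, "fingers": 0}, {"dx": -0.0005, "dy": 0, "dz": -0.003, "ax": 0, "ay": -0.01, "az": 0, "fingers": 0}, {"dx": 0, "dy": 0, "dz": -0.003, "ax": 0, "ay": -0.025, "az": 0, "fingers": 0}]'

```text
time_s: 14.2
position: [0.5269, -0.1557, 0.0955]
tcp_rot: [-1.54, 0.346, -0.349]
ft_force: [-0.3, 1.1, 0.6]
gripper_width: 0.0003
```

```bash
python3 rows.py narrow 0.05 0.0 0.095 1 1 0.003 0.05
```

```text
t 14.2 F [-0.33  1.08  0.59] w 0.0003 q [-0.42  0.33  1.74  0.    1.07 -1.54] left [-0.0009 -0.0005 -0.0005] along nrm 0.0009
d [-0.0006  0.0005 -0.0009] a [-0.002 -0.015  0.001]
```

Call:
apply_moves --steps '[{"dx": 0, "dy": 0.0003, "dz": -0.003, "ax": 0, "ay": -0.028, "az": 0, "fingers": 0}, {"dx": 0, "dy": 0, "dz": -0.003, "ax": 0, "ay": -0.026, "az": 0, "fingers": 0}, {"dx": 0, "dy": 0, "dz": -0.003, "ax": 0, "ay": -0.026, "az": 0, "fingers": 0}]'

```text
time_s: 14.45
position: [0.5225, -0.1625, 0.0952]
tcp_rot: [-1.547, 0.281, -0.281]
ft_force: [-0.4, 1.2, 1.0]
gripper_width: 0.0009
```

```bash
python3 rows.py narrow 0.12 0.0 0.095 1 1 0.003 0.05; python3 -c "
import cv2
from h import *
cv2.imwrite('pics/w9.png',ctrl.snapshot('wrist')[:,:,::-1])"
```

```text
t 14.45 F [-0.4   1.24  0.96] w 0.0009 q [-0.43  0.33  1.74  0.01  1.07 -1.65] left [-0.0009 -0.0011 -0.0002] along nrm 0.0013
d [-0.0004  0.0002 -0.0013] a [-0.006 -0.    -0.001]
```

View pics/w9.png

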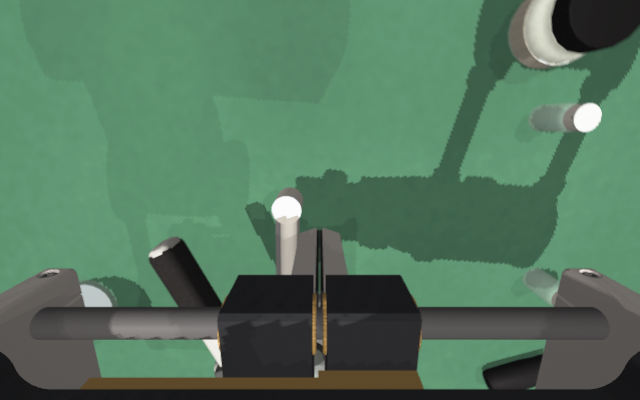

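In contact and the lever follows (knob at 286,210, as with the wide one).

Call:
apply_moves --steps '[{"dx": 0, "dy": 0, "dz": -0.003, "ax": -0.002, "ay": -0.026, "az": 0, "fingers": 0}, {"dx": 0, "dy": 0, "dz": -0.003, "ax": -0.002, "ay": -0.026, "az": 0, "fingers": 0}, {"dx": 0, "dy": 0, "dz": -0.003, "ax": -0.002, "ay": -0.026, "az": 0, "fingers": 0}, {"dx": 0, "dy": 0, "dz": -0.0015, "ax": 0, "ay": -0.012, "az": 0, "fingers": 0}]'

```text
time_s: 14.83
position: [0.5178, -0.1706, 0.0952]
tcp_rot: [-1.557, 0.21, -0.205]
ft_force: [0.2, 2.2, 0.9]
gripper_width: 0.0005
```

Call:
apply_moves --steps '[{"dx": 0, "dy": 0, "dz": -0.0015, "ax": 0, "ay": -0.012, "az": 0, "fingers": 0}]'

```text
time_s: 14.92
position: [0.5173, -0.1715, 0.0952]
tcp_rot: [-1.557, 0.201, -0.195]
ft_force: [-0.3, 2.2, 1.3]
gripper_width: 0.0003
```

```bash
python3 rows.py narrow 0.22 0.0 0.095 1 1 0.003 0.05
```

```text
t 14.92 F [-0.27  2.19  1.29] w 0.0003 q [-0.45  0.33  1.75  0.    1.07 -1.77] left [-0.001  -0.0029 -0.0002] along nrm 0.0031
d [-0.0002  0.0002 -0.003 ] a [-0.004  0.006 -0.004]
```

Call:
apply_moves --steps '[{"dx": 0, "dy": 0, "dz": -0.0015, "ax": -0.001, "ay": -0.01, "az": -0.001, "fingers": 0}, {"dx": 0, "dy": 0, "dz": -0.0015, "ax": 0, "ay": -0.01, "az": 0, "fingers": 0}, {"dx": 0, "dy": 0, "dz": -0.0015, "ax": 0, "ay": -0.012, "az": 0, "fingers": 0}]'

```text
time_s: 15.17
position: [0.5157, -0.1752, 0.0951]
tcp_rot: [-1.559, 0.174, -0.168]
ft_force: [-0.5, 2.3, 1.2]
gripper_width: 0.0005
```

Call:
apply_moves --steps '[{"dx": 0, "dy": 0, "dz": -0.0015, "ax": 0, "ay": -0.012, "az": 0, "fingers": 0}]'

```text
time_s: 15.25
position: [0.5151, -0.1765, 0.0951]
tcp_rot: [-1.559, 0.164, -0.158]
ft_force: [0.4, 2.0, 1.3]
gripper_width: 0.0006
```

Call:
apply_moves --steps '[{"dx": 0, "dy": 0, "dz": -0.0015, "ax": 0, "ay": -0.012, "az": 0, "fingers": 0}]'

```text
time_s: 15.33
position: [0.5145, -0.178, 0.0951]
tcp_rot: [-1.56, 0.154, -0.147]
ft_force: [0.1, 1.7, 1.7]
gripper_width: 0.0009
```

```bash
python3 rows.py narrow 0.26 0.0 0.095 1 1 0.003 0.05
```

```text
t 15.33 F [0.12 1.67 1.67] w 0.0009 q [-0.46  0.33  1.75  0.    1.07 -1.84] left [ 0.     -0.001  -0.0001] along nrm 0.001
d [ 0.0002  0.0001 -0.001 ] a [-0.005  0.026 -0.005]
```

Call:
apply_moves --steps '[{"dx": 0, "dy": 0, "dz": -0.0013, "ax": 0, "ay": -0.004, "az": 0, "fingers": 0}]'

```text
time_s: 15.42
position: [0.5141, -0.1793, 0.095]
tcp_rot: [-1.56, 0.151, -0.143]
ft_force: [-1.1, 2.1, 2.2]
gripper_width: 0.0006
```

Call:
apply_moves --steps '[{"dx": 0, "dy": 0, "dz": -0.0013, "ax": 0, "ay": -0.006, "az": 0, "fingers": 0}]'

```text
time_s: 15.5
position: [0.5137, -0.1806, 0.095]
tcp_rot: [-1.56, 0.146, -0.138]
ft_force: [-0.8, 2.2, 0.9]
gripper_width: 0.0002
```

Call:
apply_moves --steps '[{"dx": 0, "dy": 0, "dz": -0.0013, "ax": 0, "ay": -0.006, "az": 0, "fingers": 0}]'

```text
time_s: 15.58
position: [0.5133, -0.182, 0.095]
tcp_rot: [-1.56, 0.141, -0.132]
ft_force: [-1.1, 1.8, 1.4]
gripper_width: 0.0002
```

Call:
apply_moves --steps '[{"dx": 0, "dy": 0, "dz": -0.0013, "ax": 0, "ay": -0.006, "az": 0, "fingers": 0}]'

```text
time_s: 15.67
position: [0.5129, -0.1833, 0.0949]
tcp_rot: [-1.56, 0.136, -0.127]
ft_force: [-1.3, 2.9, 0.8]
gripper_width: 0.0001
```

Call:
apply_moves --steps '[{"dx": 0, "dy": 0, "dz": -0.0013, "ax": 0, "ay": -0.008, "az": 0, "fingers": 0}]'

```text
time_s: 15.75
position: [0.5125, -0.1846, 0.0949]
tcp_rot: [-1.56, 0.129, -0.12]
ft_force: [-0.1, 2.3, 2.0]
gripper_width: 0.0004
```

Call:
apply_moves --steps '[{"dx": 0, "dy": 0, "dz": -0.0013, "ax": 0, "ay": -0.008, "az": 0, "fingers": 0}]'

```text
time_s: 15.83
position: [0.5122, -0.1854, 0.0948]
tcp_rot: [-1.559, 0.123, -0.113]
ft_force: [-0.2, 5.7, 2.5]
gripper_width: 0.0009
```

Call:
apply_moves --steps '[{"dx": 0, "dy": 0, "dz": -0.0013, "ax": 0, "ay": -0.008, "az": 0, "fingers": 0}]'

```text
time_s: 15.92
position: [0.512, -0.1856, 0.0949]
tcp_rot: [-1.557, 0.117, -0.107]
ft_force: [0.5, 7.1, 2.9]
gripper_width: 0.0003
```

```bash
python3 rows.py narrow 0.33 0.0 0.095 1 1 0.003 0.05
```

```text
t 15.92 F [0.53 7.11 2.93] w 0.0003 q [-0.48  0.33  1.74  0.01  1.08 -1.91] left [-0.0002 -0.0014  0.0001] along nrm 0.0014
d [ 0.     -0.0002 -0.0014] a [-0.01   0.006 -0.007]
```

Stop reached at about 0.32 rad. Hold at 7–9 N.

Call:
apply_moves --steps '[{"dx": 0, "dy": 0, "dz": -0.0018, "ax": -0.004, "ay": 0, "az": 0, "fingers": 0}, {"dx": 0, "dy": 0, "dz": -0.0018, "ax": -0.004, "ay": 0, "az": 0, "fingers": 0}]'

```text
time_s: 16.08
position: [0.5119, -0.186, 0.0949]
tcp_rot: [-1.558, 0.118, -0.108]
ft_force: [1.1, 7.2, 3.2]
gripper_width: 0.0007
```

Call:
apply_moves --steps '[{"dx": 0, "dy": 0, "dz": -0.002, "ax": -0.005, "ay": 0, "az": 0, "fingers": 0}, {"dx": 0, "dy": 0, "dz": -0.002, "ax": -0.005, "ay": 0, "az": 0, "fingers": 0}, {"dx": 0, "dy": 0, "dz": -0.002, "ax": -0.005, "ay": 0, "az": 0, "fingers": 0}]'

```text
time_s: 16.33
position: [0.5119, -0.1861, 0.0948]
tcp_rot: [-1.562, 0.119, -0.109]
ft_force: [0.9, 7.7, 2.3]
gripper_width: 0.0007
```

Call:
apply_moves --steps '[{"dx": 0, "dy": 0, "dz": -0.0022, "ax": -0.005, "ay": 0, "az": 0, "fingers": 0}, {"dx": 0, "dy": 0, "dz": -0.0022, "ax": -0.005, "ay": 0, "az": 0, "fingers": 0}, {"dx": 0, "dy": 0, "dz": -0.0022, "ax": -0.005, "ay": 0, "az": 0, "fingers": 0}, {"dx": 0, "dy": 0, "dz": -0.0022, "ax": -0.005, "ay": 0, "az": 0, "fingers": 0}, {"dx": 0, "dy": 0, "dz": -0.0022, "ax": -0.005, "ay": 0, "az": 0, "fingers": 0}]'

```text
time_s: 16.75
position: [0.5119, -0.1863, 0.0948]
tcp_rot: [-1.566, 0.122, -0.112]
ft_force: [0.5, 7.8, 3.4]
gripper_width: 0.0003
```

Call:
apply_moves --steps '[{"dx": 0, "dy": 0, "dz": -0.0022, "ax": -0.005, "ay": 0, "az": 0, "fingers": 0}, {"dx": 0, "dy": 0, "dz": -0.0022, "ax": -0.005, "ay": 0, "az": 0, "fingers": 0}, {"dx": 0, "dy": 0, "dz": -0.0022, "ax": -0.005, "ay": 0, "az": 0, "fingers": 0}, {"dx": 0, "dy": 0, "dz": -0.0022, "ax": -0.005, "ay": 0, "az": 0, "fingers": 0}, {"dx": 0, "dy": 0, "dz": -0.0022, "ax": -0.005, "ay": 0, "az": 0, "fingers": 0}]'

```text
time_s: 17.17
position: [0.512, -0.1863, 0.0948]
tcp_rot: [-1.571, 0.124, -0.115]
ft_force: [-0.2, 7.3, 2.2]
gripper_width: 0.0005
```

```bash
python3 rows.py narrow 0.33 0.0 0.095 1 1 0.003 0.05; python3 -c "
import cv2
from h import *
cv2.imwrite('pics/w10.png',ctrl.snapshot('wrist')[:,:,::-1])"
```

```text
t 17.17 F [-0.21  7.33  2.24] w 0.0005 q [-0.47  0.33  1.75 -0.01  1.07 -1.89] left [-0.0002 -0.0007  0.0002] along nrm 0.0007
d [-0.0001 -0.0002 -0.0007] a [ 0.004 -0.004 -0.006]
```

View pics/w10.png

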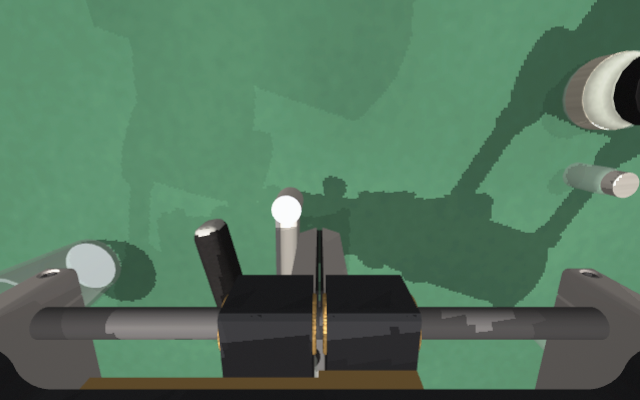

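Call:
apply_moves --steps '[{"dx": 0, "dy": 0, "dz": -0.0022, "ax": -0.002, "ay": 0, "az": 0, "fingers": 0}, {"dx": 0, "dy": 0, "dz": -0.0022, "ax": -0.002, "ay": 0, "az": 0, "fingers": 0}, {"dx": 0, "dy": 0, "dz": -0.0022, "ax": -0.002, "ay": 0, "az": 0, "fingers": 0}, {"dx": 0, "dy": 0, "dz": -0.0022, "ax": -0.002, "ay": 0, "az": 0, "fingers": 0}, {"dx": 0, "dy": 0, "dz": -0.0022, "ax": -0.002, "ay": 0, "az": 0, "fingers": 0}]'

```text
time_s: 17.63
position: [0.512, -0.1862, 0.0948]
tcp_rot: [-1.56, 0.125, -0.118]
ft_force: [1.1, 7.5, 1.9]
gripper_width: 0.0003
```

Call:
apply_moves --steps '[{"dx": 0.0005, "dy": 0, "dz": 0.003, "ax": 0, "ay": 0.02, "az": 0, "fingers": 0}, {"dx": 0.001, "dy": 0, "dz": 0.005, "ax": 0, "ay": 0.03, "az": 0, "fingers": 0}, {"dx": 0.0015, "dy": 0, "dz": 0.006, "ax": 0, "ay": 0.03, "az": 0, "fingers": 0}, {"dx": 0.0015, "dy": 0, "dz": 0.006, "ax": 0, "ay": 0.04, "az": 0, "fingers": 0}, {"dx": 0.0014, "dy": 0, "dz": 0.006, "ax": 0, "ay": 0.04, "az": 0, "fingers": 0}]'

```text
time_s: 18.05
position: [0.5233, -0.1628, 0.0945]
tcp_rot: [-1.551, 0.257, -0.248]
ft_force: [0.0, 1.2, 0.3]
gripper_width: 0.0004
```

```bash
python3 rows.py narrow 0.0 0.04 0.095 1 5 0.009 0.05
```

```text
t 18.05 F [0.04 1.25 0.3 ] w 0.0004 q [-0.43  0.33  1.74  0.    1.08 -1.68] left [0.0245 0.047  0.0005] along nrm -0.053
d [ 0.0014 -0.0001  0.0089] a [-0.001  0.05  -0.002]
d [ 0.001  -0.0001  0.0089] a [-0.001  0.05  -0.002]
d [ 0.0005 -0.0001  0.009 ] a [-0.001  0.05  -0.002]
d [ 0.0001 -0.0001  0.009 ] a [-0.     0.006 -0.   ]
d [ 0.     -0.0001  0.009 ] a [-0.  0.  0.]
```

Call:
apply_moves --steps '[{"dx": 0.0014, "dy": 0, "dz": 0.009, "ax": 0, "ay": 0.05, "az": -0.002, "fingers": 0}, {"dx": 0.001, "dy": 0, "dz": 0.009, "ax": 0, "ay": 0.05, "az": -0.002, "fingers": 0}, {"dx": 0.0005, "dy": 0, "dz": 0.009, "ax": 0, "ay": 0.05, "az": 0, "fingers": 0}, {"dx": 0, "dy": 0, "dz": 0.009, "ax": 0, "ay": 0.006, "az": 0, "fingers": 0}, {"dx": 0, "dy": 0, "dz": 0.009, "ax": 0, "ay": 0, "az": 0, "fingers": 0}]'

```text
time_s: 18.47
position: [0.5481, -0.1267, 0.0946]
tcp_rot: [-1.542, 0.376, -0.387]
ft_force: [0.1, -0.8, -0.2]
gripper_width: 0.0006
```

Call:
apply_moves --steps '[{"dx": 0, "dy": -0.005, "dz": 0.005, "ax": 0, "ay": 0, "az": 0, "fingers": 0}, {"dx": 0, "dy": -0.02, "dz": 0.002, "ax": 0, "ay": 0, "az": 0, "fingers": 0}, {"dx": 0, "dy": -0.03, "dz": 0.002, "ax": 0, "ay": 0, "az": 0, "fingers": 0}, {"dx": 0, "dy": -0.035, "dz": 0, "ax": 0, "ay": 0, "az": 0, "fingers": 0}, {"dx": 0, "dy": -0.03, "dz": 0, "ax": 0, "ay": 0, "az": 0, "fingers": 0}]'

```text
time_s: 18.88
position: [0.5497, -0.1168, 0.2119]
tcp_rot: [-1.547, 0.384, -0.374]
ft_force: [0.5, -0.2, -0.8]
gripper_width: 0.0004
```

```bash
python3 rows.py narrow 0.0 0.1 0.25 1 1 0.009 0.05; python3 -c "
import cv2
from h import *
cv2.imwrite('pics/w11.png',ctrl.snapshot('wrist')[:,:,::-1])
cv2.imwrite('pics/t11.png',ctrl.snapshot('top')[:,:,::-1])"
```

```text
t 18.88 F [ 0.53 -0.2  -0.76] w 0.0004 q [-0.33  0.26  1.53 -0.01  1.36 -1.41] left [0.0257 0.0543 0.0381] along nrm -0.06
d [-0.0003 -0.0049  0.0075] a [ 0.01  -0.004 -0.004]
```

View pics/w11.png

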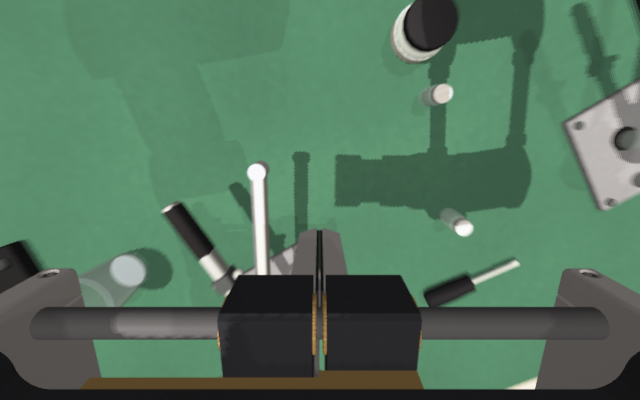

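View pics/t11.png

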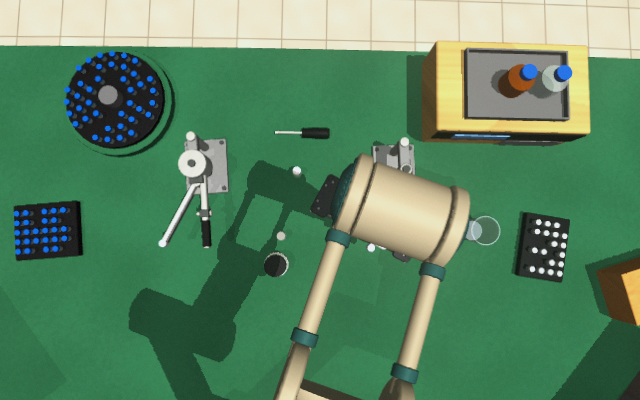

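Call:
apply_moves --steps '[{"dx": 0, "dy": -0.005, "dz": 0, "ax": 0, "ay": 0, "az": 0, "fingers": 0}, {"dx": 0, "dy": 0, "dz": 0, "ax": 0, "ay": 0, "az": 0, "fingers": 0}, {"dx": 0, "dy": 0, "dz": 0, "ax": 0, "ay": 0, "az": 0, "fingers": 0}, {"dx": 0, "dy": 0, "dz": 0, "ax": 0, "ay": 0, "az": 0, "fingers": 0}]'

```text
time_s: 19.32
position: [0.5527, -0.1187, 0.2206]
tcp_rot: [-1.549, 0.374, -0.383]
ft_force: [0.8, 0.5, -0.1]
gripper_width: 0.0007
```

```bash
python3 -c "
from h import *
s=ctrl.observe();print(s['time_s'],s['position'],s['qvel'].round(3),s['ft_force'])
print(ctrl.sign_off())"
```

```text
19.3167 [ 0.55272968 -0.11871657  0.22062925] [-0.001  0.011  0.022 -0.001 -0.003  0.001] [ 0.83176486  0.50931304 -0.05769093]
the job is handed in; nothing more can be done
None
```

I checked both crimpers, the wide one first and then the narrow one, and handed the job in at 19.3 s of the 64 s allowed. I pressed each lever in from the outside with the back of the closed fingers.

| Crimper | Stop met at | Hold on the stop | Force during the hold (about 1 N of noise) |
|---|---|---|---|
| Wide | about 0.37 rad | about 2.8 s | 6–8 N |
| Narrow | about 0.32 rad | about 1.8 s | 7–8 N |

- **Stop position:** Both levers stopped a little further in than I had worked out from the pictures (0.36 rad wide, 0.29 rad narrow). The force rose sharply at each stop.
- **Levers after release:** In the last pictures both lever tips are back where they stood before pressing, at about (163, 243) for the wide lever and (371, 248) for the narrow one in the top picture.
- **Other things:** The vials, jar and screwdriver that show in the top picture look unmoved. The vials under the heads were not checked separately.
- **Arm at hand-in:** The arm was lifted clear (about 0.22 m up), nearly at rest, and the wrist force showed only noise.
- **Disagreement on the way:** Before the first press the arm came up about 11 mm higher than commanded while still clear of the lever. I brought it back down before making contact.

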